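Set the spring dividers to the size stick and hold them for the nut

TASK

Lay the wooden size stick flat on the setting board with its long side flush against the fence, and let go of it. Then pick up the spring dividers, squeeze their legs until the two points are exactly as far apart as the stick's two red lines, and hold them steady with one point just above each line, clear of the stick and board, so that I can run the nut up. Finish while still holding them squeezed like that, and leave the hat block, the wax tin and the try square where they are.

Things in the scene. Friction and masses are not known exactly. Their poses are not given: they have to be found in the camera images.
- board: Setting board of dark wood screwed to the bench: base 180 (its x) by 240 (its y) by 18 mm high, with an aluminium fence bar 20 mm wide along its whole far (+x) edge, standing 14 mm above the base. Origin: centre of the underside. The free area is x from -90 to +70 mm. Place and yaw differ each time.
- board_fence (a point): Foot of the fence's inner face (the upright face towards the robot), middle of its length, on the base's upper face: x = +70 mm in the board's frame, 18 mm above the bench. The face looks along the board's -x. Axes as the board.
- stick: Loose size stick: flat pale wooden strip 28 (x) by 200 (y) by 8 mm thick (z), 45 g, brass ends, two red lines across its top. Origin: centre of the underside. Starts on the bench beside the board, lengthwise away from the robot. Flush at the fence, its centre is 14 mm from the fence face, either way round; keep it within 60 mm of the fence's middle.
- mark_a (a point): Middle of the first red line, on the stick's upper face, 25 mm from the stick's centre along its +y. The line runs straight across the 28 mm width and is 3 mm thick. Axes as the stick.
- mark_b (a point): Middle of the second red line, 55 mm from the stick's centre along its +y, so 30 mm from the first line. Axes as the stick.
- dividers: Loose steel spring dividers, 140 g, 235 mm long, lying flat on the bench beside the board, points away from the robot. Two legs in a level V: bars 9 mm wide, 12 mm high to 128 mm from the fulcrum (brass stud), then round tapers to points at 180 mm. Origin: bench level, 90 mm ahead of the fulcrum on the open V's middle line; +x along it to the points, z up. The body is the +y leg.
- grip (a point): Where to pinch: 70 mm ahead of the fulcrum on the middle line of the open V, 6 mm above the underside. Fingers go outside both legs, from above, closing across the V. The legs measure 41 mm over their outer faces here when open, 29 mm with the points 30 mm apart. The adjusting screw (brass rod and nut, sticking out 37 mm on the -y side) is 32 mm nearer the fulcrum. Axes as the dividers.
- tip_a (a point): Point of the +y leg (the dividers' body), on the axis of the point, 6 mm above the dividers' underside.
- tip_b (a point): Point of the -y leg (the one that turns about the fulcrum), 6 mm above the underside. Open, the points are 60 mm apart.
- bow (a point): Outer end of the round bow spring, 38 mm behind the fulcrum, at the dividers' mid-height (6 mm above the bench while they lie on it). Held clear at the end it is more than 12 mm above the bench.
- dividers_leg (a joint): Angle (rad) by which the legs are squeezed: 0 = sprung out against the nut, points 60 mm apart; grows as they close; 0.168 = points 30 mm apart (gap = 360 mm x sin((0.3349 - value)/2)). The spring always pushes the legs out again: on each finger, 70 mm from the fulcrum, about 5 N open and 12 N at 30 mm.
- crown: Bystander: turned wooden hat block, round dome 144 mm across and 103 mm high, loose. Origin: centre of the underside.
- tin: Bystander: closed round green wax tin with a brass lid, 80 mm across, 31 mm high, loose. Origin: centre of the underside.
- square: Bystander: try square lying flat, dark wooden stock 22 by 110 by 16 mm, steel blade reaching 80 mm in its +x, loose. Origin: on the underside.
Not all that is in view belongs to the job. What is meant by the stick is not orange, and is the larger of those in its own colour.

How it is judged:
On the way, in this order (a step that is already met when the one before it is completed fails the run):
1. the size stick lies on the board, flush against the fence, and is let go (x of stick in the frame of board between 0.0535 and 0.0585 m and angle between the y axis of stick and the y axis of board, either way round below 0.025 rad and y of stick in the frame of board between -0.06 and 0.06 m and z of stick in the frame of board between 0.015 and 0.0205 m and angle between stick's own z axis and vertical below 0.03 rad and contact force between the fingers and stick below 0.2 N), for 0.3 s.
2. the dividers are lifted off the bench between the fingers (height (world z) of bow above 0.012 m and height (world z) of tip_a above 0.025 m and contact force between the fingers and dividers above 3 N), for 0.2 s.
At the end, for the whole second after the job is handed in: Stick let go, flat on the board, within 2.5 mm and 0.025 rad of the fence, within 60 mm of its middle. Dividers held by the fingers alone, bow 12 mm up, clear of stick and board; points 30 +/- 2.5 mm apart, one over each red line, within 4 mm along the stick and 1 to 20 mm above it (x of stick in the frame of board between 0.0535 and 0.0585 m and angle between the y axis of stick and the y axis of board, either way round below 0.025 rad and y of stick in the frame of board between -0.06 and 0.06 m and z of stick in the frame of board between 0.015 and 0.0205 m and angle between stick's own z axis and vertical below 0.03 rad and ((x of tip_a in the frame of mark_a between -0.014 and 0.014 m and y of tip_a in the frame of mark_a between -0.004 and 0.004 m and z of tip_a in the frame of mark_a between 0.001 and 0.02 m and x of tip_b in the frame of mark_b between -0.014 and 0.014 m and y of tip_b in the frame of mark_b between -0.004 and 0.004 m and z of tip_b in the frame of mark_b between 0.001 and 0.02 m) or (x of tip_a in the frame of mark_b between -0.014 and 0.014 m and y of tip_a in the frame of mark_b between -0.004 and 0.004 m and z of tip_a in the frame of mark_b between 0.001 and 0.02 m and x of tip_b in the frame of mark_a between -0.014 and 0.014 m and y of tip_b in the frame of mark_a between -0.004 and 0.004 m and z of tip_b in the frame of mark_a between 0.001 and 0.02 m)) and distance between tip_a and tip_b between 0.0275 and 0.0325 m and height (world z) of bow above 0.012 m and contact force between the fingers and dividers above 3 N and contact force between each of dividers, the arm, the fingers and stick below 0.3 N and contact force between dividers and board below 0.3 N); the arm keeps its last pose, push and grip.
It fails at once if the hat block is pushed from its place (more than 20 mm) (distance of crown from where it was at the start of the episode above 0.02 m).
It fails at once if the wax tin is pushed from its place (more than 20 mm) (distance of tin from where it was at the start of the episode above 0.02 m).
It fails at once if the try square is pushed from its place (more than 20 mm) (distance of square from where it was at the start of the episode above 0.02 m).
It also fails if it takes over 61 s, if anything falls off the work surface, if the arm or the gripper's body presses on something with over 40 N, if the wrist force passes 120 N, or if a joint passes its speed limit or range.

ROBOT

A 6-joint arm with a two-finger parallel gripper is mounted at the origin on the work surface. World frame = base frame: x ahead of the robot, y to its left, z up, the work surface at z = 0. Lengths are in m, angles in rad, forces in N, time in s.
With the tool pointing down it reaches from about 0.275 to 0.875 m from the base axis. Payload 12.5 kg.
Tool frame: the origin (TCP) lies midway between the tips of the shut fingers; the grasp point (between the pads) lies 19 mm behind it; y points along the fingers, x is the direction in which the jaws open and shut, and the axes are right-handed (so a half turn about y gives the same grasp; the last joint's range is limited). The gripper opens to 85 mm and grips with 20 to 120 N. Pads are 22 mm wide; open, the fingers measure 114 mm over their backs; the gripper's body (76 mm by 85 mm) begins 54 mm behind the grasp point. The pads swing forward as they close: fully open they stand 13 mm farther back than shut.
Start: joints at [1.215, 0.351, 1.652, -0, 1.139, -0.085], TCP at [0.147, 0.53, 0.231] pointing down, gripper open.
Joint ranges: [-2.75, 2.75], [-0.79, 2.1], [0.01, 2.65], [-1.57, 4.71], [0.07, 3.14], [-2.87, 2.87]. Speed limits (rad/s): [2.22, 2.22, 2.79, 3.14, 3.14, 3.14].

INTERFACE

Orientations are given as a rotation vector (axis times angle).
In Python, from station import readout, eyes, robot gives the robot as it stands.
- The arm moves only by the shell command python3 -m jog 'ROWS' [FORCE]. ROWS is JSON, a list of rows, each a list of 3 entries, a list of its own where there are three numbers: the shift along the tool's x, y, z in m, then the turn about the tool's y in rad, then the opening, from 0 (shut) to 1 (fully open). A call has 1 to 5 rows; each row shifts and turns the pose as measured when the row begins, along the tool's axes as they then stand; what a row does not reach is not made up. A row lasts 1/8 s, in which the tool goes at most 62.5 mm and 10.7 degrees, less where a joint would pass 70% of its speed; a pose out of reach is approached as far as the arm can. A call with a gripper value outside its range is refused whole. The fingers move at their own pace and stop on an object; FORCE is the grip in N (left out, the last holds). Time passes only in rows, so rows that do not move let the fingers close. It gives the time, the measured TCP pose, the force and the opening at its end, in the units of the state.
- readout.read_state(): the state, without advancing time (a new reading comes with each control period).
- eyes.get_image(name): name is "scene" or "top" or "wrist"; returns (picture, depth): 400x640x3 uint8, red, green, blue; 400x640 float32, m along the optical axis (not along the pixel's ray), 0 where there is no reading.
- eyes.calibration(name): a dict with "fx", "fy", "cx", "cy" (pixels), "cam_to_world" (4x4, takes a point from camera to world coordinates). Camera axes: x right, y up, looking along -z (the intrinsics and any distortion apply to the point x, -y, -z); pixel columns grow to the right and rows downward; lengths in m; the calibration is good to about 2 mm. The wrist camera is an equidistant fisheye: a pixel r from the principal point sees the ray r / f radians off the axis. A picture is of the moment at which its call begins: read the wrist's pose just before it. calibration takes no time and is no camera call; for the wrist camera it gives the pose at the moment of the call.
- robot.close_job(): hands the job in, once; it reports no verdict.
Trained networks look in the newest picture that a camera, given by its name, has taken for a name from the list of things; names that differ only in an ending like _2 or _b are one class to them, and where a whole thing is asked for, a point or a joint stands for the part that bears it (a point fixed in the world has none). Each returns a list of dicts, best first, with "confidence" (0 to 1); they miss things now and then, are a little off and sometimes report something else, mostly with a low value. They report only what shows in the picture. A call takes as long as a camera call. They do not tell look-alikes from the thing itself.
- eyes.silhouettes(camera, label): "pixels" (400x640 bool, what is visible of it).
- eyes.place_of(camera, label): "position" ([x, y, z] in m, in world coordinates, good to about 4 mm: a listed point, or the origin of a listed thing).
The state is a dict: "time": time; "joints": joint angles; "joint_velocities": joint speeds; "joint_efforts": joint torques, N m; "eef_pos": TCP position; "ee_rot": TCP orientation; "wrist_force": force on the tool from outside, world axes, zero at the start; "wrist_torque": the same for the moment, N m; "gripper_width": opening from 0.0 (shut) to 1.0 (fully open).
Only numpy, scipy, OpenCV 4.12 (cv2) and the standard library are available. Lean on these libraries where they do the work, as an engineer would, in place of code of your own. Each camera call takes 0.05 s, during which the arm holds its last target.

## Working session

There is one attempt and no reset: what is moved stays moved. The work goes in short steps, Python scripts to look and compute and a shell command to move; the robot and the scene stay as the last step left them, time stands still between calls to the robot, and variables do not carry over. Pictures are saved under pics/ and viewed, and the job is handed in when it is done.

```bash
ls; mkdir -p pics; cat > h.py <<'E'
import numpy as np, cv2
from station import readout, eyes, robot
from scipy.spatial.transform import Rotation as R
def save(n,fn):
    im,d=eyes.get_image(n); cv2.imwrite('pics/'+fn,im[:,:,::-1]); return im,d
def px2w(n,u,v,d=None,z=None,cal=None):
    c=cal or eyes.calibration(n); M=np.array(c['cam_to_world'])
    x=(u-c['cx'])/c['fx'];y=(v-c['cy'])/c['fy']
    if n=='wrist':
        r=np.hypot(x,y); s=np.sinc(r/np.pi); ray=np.array([x*s,-y*s,-np.cos(r)])
    else: ray=np.array([x,-y,-1.])
    if z is not None:
        w=M[:3,:3]@ray; return M[:3,3]+w*(z-M[2,3])/w[2]
    ray=ray/-ray[2]
    return M[:3,:3]@(ray*d)+M[:3,3]
E
python3 - <<'E'
from h import *
s=readout.read_state(); print(s)
for n in ['scene','top','wrist']:
    save(n,n+'0.png'); c=eyes.calibration(n); print(n,c)
E
```

```text
pics
{'time': 0.0, 'joints': array([ 1.21539165e+00,  3.51270408e-01,  1.65243158e+00,  1.50569899e-05,
        1.13912633e+00, -8.45695691e-02]), 'joint_velocities': array([-0.00073898,  0.00073358, -0.00086285,  0.00074298, -0.00107028,
       -0.00014219]), 'joint_efforts': array([-5.25860960e-04, -5.06096220e+01, -2.91410923e+01, -1.37033571e-04,
        4.43602839e-03, -5.31244450e-05]), 'eef_pos': array([0.14698123, 0.52964189, 0.23073687]), 'ee_rot': array([-1.32589961, -1.00662136,  1.00837054]), 'wrist_force': array([0.2604551 , 0.51656118, 0.08942872]), 'wrist_torque': array([-0.00111445,  0.01860428,  0.04385808]), 'gripper_width': 1.0035941431932016}
scene {'fx': 435.224829614542, 'fy': 435.224829614542, 'cx': 315.92313044795134, 'cy': 196.1814791900049, 'cam_to_world': array([[-0.65458405, -0.63170637,  0.41529121,  1.13913559],
       [ 0.75588181, -0.55615452,  0.34544874,  0.50569636],
       [ 0.01274391,  0.54003631,  0.84154523,  1.3044375 ],
       [ 0.        ,  0.        ,  0.        ,  1.        ]])}
top {'fx': 503.98227942004945, 'fy': 503.98227942004945, 'cx': 314.6835514272454, 'cy': 197.81401441889145, 'cam_to_world': array([[ 2.60820862e-02,  9.96855955e-01, -7.48193149e-02,
         3.70977788e-01],
       [-9.99656113e-01,  2.62122303e-02,  7.57838082e-04,
         6.98674628e-03],
       [ 2.71663652e-03,  7.47738196e-02,  9.97196819e-01,
         1.69493546e+00],
       [ 0.00000000e+00,  0.00000000e+00,  0.00000000e+00,
         1.00000000e+00]])}
wrist {'fx': 309.70691628693146, 'fy': 309.70691628693146, 'cx': 319.16098740725647, 'cy': 190.81145711723116, 'cam_to_world': array([[ 0.26728601, -0.91902015, -0.28975878,  0.07207404],
       [ 0.96361475,  0.25423135,  0.08254112,  0.54954337],
       [-0.00219119, -0.30127792,  0.95353385,  0.37315138],
       [ 0.        ,  0.        ,  0.        ,  1.        ]])}
```

View pics/top0.png

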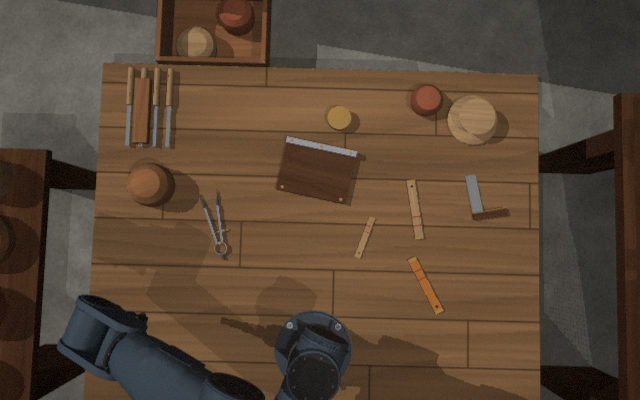

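View pics/scene0.png

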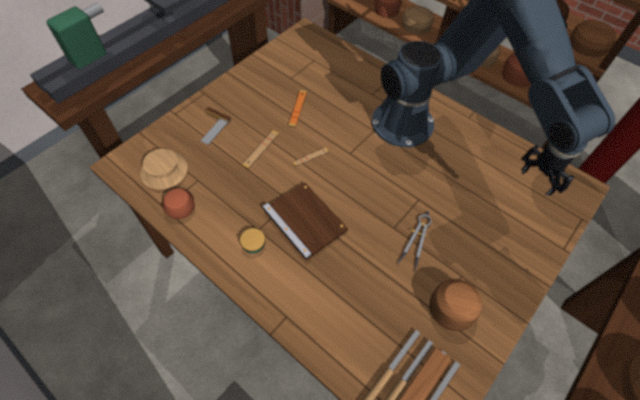

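View pics/wrist0.png

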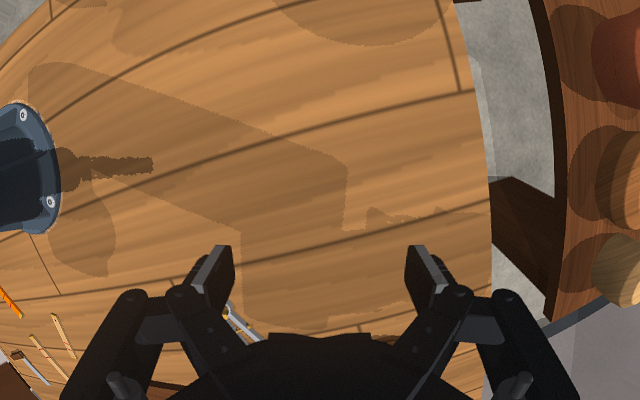

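Candidates for the stick in the top view: pale large (415,209), pale small (365,237), orange (425,285). The large pale one fits (not orange, and the larger in its colour). I'll confirm this in a crop.

```bash
python3 - <<'E'
from h import *
im=cv2.imread('pics/top0.png'); 
cv2.imwrite('pics/crop0.png',cv2.resize(im[160:320,340:500],None,fx=3.6,fy=3.6,interpolation=cv2.INTER_CUBIC))
cv2.imwrite('pics/crop1.png',cv2.resize(im[120:270,180:370],None,fx=4,fy=4,interpolation=cv2.INTER_CUBIC))
for n in ['top','scene']:
    for l in ['stick','mark_a','mark_b','board','board_fence','dividers','grip','tip_a','tip_b','bow']:
        print(n,l,[(np.round(p['position'],4).tolist(),round(p['confidence'],2)) for p in eyes.place_of(n,l)][:4])
print(readout.read_state()['time'])
E
```

```text
top stick [([0.4708, -0.3277, -0.0001], 0.64), ([0.2207, -0.3653, -0.0005], 0.6), ([0.3722, -0.1575, -0.0035], 0.55)]
top mark_a [([0.4492, -0.335, 0.0082], 0.84), ([0.2425, -0.354, 0.0055], 0.84), ([0.4154, -0.1754, 0.0061], 0.8), ([0.3952, -0.1678, 0.0041], 0.77)]
top mark_b [([0.4492, -0.335, 0.0082], 0.84), ([0.2425, -0.354, 0.0055], 0.84), ([0.4154, -0.1754, 0.0061], 0.8), ([0.3952, -0.1678, 0.0041], 0.77)]
top board [([0.5971, 0.0092, 0.0007], 0.64)]
top board_fence [([0.5275, 0.3375, 0.0046], 0.67), ([0.6622, -0.0027, 0.0147], 0.64)]
top dividers [([0.4315, 0.3466, 0.0007], 0.81), ([0.5306, 0.5507, 0.0008], 0.37)]
top grip []
top tip_a [([0.5021, 0.3943, 0.0056], 0.7)]
top tip_b [([0.5021, 0.3943, 0.0056], 0.7)]
top bow [([0.3042, 0.3068, 0.0069], 0.66)]
scene stick [([0.221, -0.3671, 0.0021], 0.83), ([0.4734, -0.3295, 0.0026], 0.62), ([0.3704, -0.1662, -0.0047], 0.62)]
scene mark_a [([0.3944, -0.1675, 0.0048], 0.69), ([0.2381, -0.3566, 0.0083], 0.67), ([0.4473, -0.3326, 0.0054], 0.66), ([0.4137, -0.1715, 0.0059], 0.57)]
scene mark_b [([0.3944, -0.1675, 0.0048], 0.69), ([0.2381, -0.3566, 0.0083], 0.67), ([0.4473, -0.3326, 0.0054], 0.66), ([0.4137, -0.1715, 0.0059], 0.57)]
scene board [([0.594, 0.0013, -0.0049], 0.8)]
scene board_fence [([0.6612, -0.0081, 0.0171], 0.92)]
scene dividers [([0.4244, 0.3425, 0.0003], 0.81)]
scene grip [([0.4097, 0.3377, 0.0028], 0.55), ([0.7682, -0.0673, -0.0011], 0.54)]
scene tip_a [([0.5053, 0.399, 0.0068], 0.83), ([0.5208, 0.3393, 0.0056], 0.45)]
scene tip_b [([0.5053, 0.399, 0.0068], 0.83), ([0.5208, 0.3393, 0.0056], 0.45)]
scene bow [([0.3027, 0.3087, 0.0073], 0.9)]
1.15
```

View pics/crop0.png

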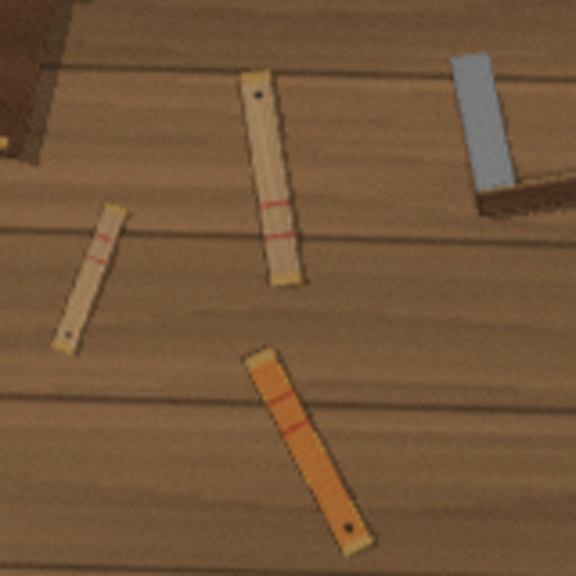

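View pics/crop1.png

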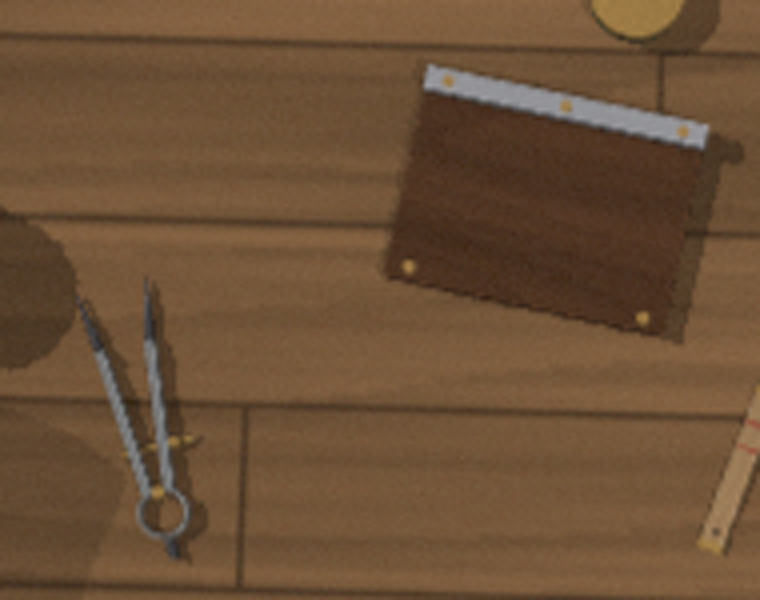

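```bash
python3 - <<'E'
from h import *
im,d=eyes.get_image('top')
for box in [(400,170,430,245)]:
    x0,y0,x1,y1=box
    hsv=cv2.cvtColor(im,cv2.COLOR_RGB2HSV)
    print(hsv[200,412:420].tolist(), hsv[200,402:406].tolist())
for l in ['stick','board','dividers','crown','tin','square']:
    for s in eyes.silhouettes('top',l):
        m=s['pixels']; v,u=np.nonzero(m)
        P=np.array([px2w('top',a,b,z={'board':.018}.get(l,.008)) for a,b in zip(u,v)])[:,:2].astype(np.float32)
        r=cv2.minAreaRect(P); print(l,s['confidence'],m.sum(),u.mean(),v.mean(),r)
E
```

```text
[[16, 112, 157], [16, 109, 168], [16, 111, 152], [16, 111, 152], [16, 111, 152], [16, 92, 147], [16, 112, 100], [15, 133, 113]] [[15, 129, 121], [15, 124, 121], [15, 133, 121], [15, 129, 119]]
stick 0.85 300 363.93 237.14666666666668 ((0.3714538812637329, -0.16277116537094116), (0.024076566100120544, 0.14502835273742676), 69.93484497070312)
stick 0.8 521 424.61996161228404 284.1823416506718 ((0.2187109887599945, -0.36603882908821106), (0.1989700347185135, 0.0303936917334795), 28.220842361450195)
stick 0.62 511 414.29549902152644 209.03131115459882 ((0.4700433611869812, -0.32909587025642395), (0.19947181642055511, 0.02989809960126877), 9.443214416503906)Traceback (most recent call last):
  File "<stdin>", line 10, in <module>
  File "h.py", line 7, in px2w
    c=cal or eyes.calibration(n); M=np.array(c['cam_to_world'])
             ~~~~~~~~~~~~~~~~^^^
ValueError: time passes only in moves, steps and waits
```

The crop confirms it: the stick is the large pale one at (415,209), with its red lines on the robot side. Next I'll work out the geometry, with the calibration cached.

```bash
cat >> h.py <<'E'
_cal={}
_p=px2w
def px2w(n,u,v,d=None,z=None,cal=None):
    if cal is None:
        if n not in _cal: _cal[n]=eyes.calibration(n)
        cal=_cal[n]
    return _p(n,u,v,d,z,cal)
def w2px(n,P,cal):
    M=np.array(cal['cam_to_world']); p=M[:3,:3].T@(np.asarray(P)-M[:3,3]); x,y,z=p[0],-p[1],-p[2]
    if n=='wrist':
        r=np.hypot(x,y); t=np.arctan2(r,z); return cal['cx']+cal['fx']*t*x/r, cal['cy']+cal['fy']*t*y/r
    return cal['cx']+cal['fx']*x/z, cal['cy']+cal['fy']*y/z
def tool():
    s=readout.read_state(); return s,np.array(s['eef_pos']),R.from_rotvec(s['ee_rot']).as_matrix()
def plan(target,jawdeg=None):
    "shift in tool axes to target TCP, turn about y to bring tool x to heading (mod 180)"
    s,p,M=tool(); d=M.T@(np.array(target)-p)
    j=np.degrees(np.arctan2(M[1,0],M[0,0])); print('t',round(s['time'],2),'tcp',p.round(4),'jaw',j.round(2),'zdir',np.degrees(np.arctan2(M[1,2],M[0,2])).round(2),'q',s['joints'].round(2),'w',round(s['gripper_width'],3),'F',np.round(s['wrist_force'],1))
    print('shift',d.round(4))
    if jawdeg is not None:
        t=(jawdeg-j+90)%180-90; print('heading turn deg',round(t,2),'-> tool y turn rad',round(np.radians(-t),4))
E
python3 - <<'E'
from h import *
s,p,M=tool(); print(M.round(3)); 
c=eyes.calibration('wrist'); print((M.T@(np.array(c['cam_to_world'])[:3,3]-p)).round(4))
im,d=eyes.get_image('top')
for l in ['board','dividers','crown','tin','square']:
    for s in eyes.silhouettes('top',l):
        m=s['pixels']; v,u=np.nonzero(m)
        P=np.array([px2w('top',a,b,z={'board':.018}.get(l,.008)) for a,b in zip(u,v)])[:,:2].astype(np.float32)
        r=cv2.minAreaRect(P); print(l,s['confidence'],m.sum(),u.mean(),v.mean(),r)
plan([.47,-.329,.15],99.4)
E
```

```text
[[ 0.268 -0.    -0.964]
 [ 0.964 -0.     0.268]
 [-0.    -1.     0.   ]]
[-0.0011 -0.1423  0.0775]
board 0.95 3833 315.96973649882597 169.64962170623534 ((0.5922063589096069, 0.0033481866121292114), (0.24244771897792816, 0.1835424154996872), 78.85672760009766)
dividers 0.96 453 216.41942604856513 228.65121412803532 ((0.3856024742126465, 0.33073291182518005), (0.20464730262756348, 0.05425726994872093), 16.26395606994629)
dividers 0.69 604 478.72350993377484 200.12582781456953 ((0.5012005567550659, -0.5432968139648438), (0.17380931973457336, 0.09426935762166977), 42.873573303222656)
crown 0.81 1619 150.43730697961703 184.38665843113031 ((0.5282018780708313, 0.5568025708198547), (0.1458502858877182, 0.15457765758037567), 2.689429521560669)
tin 0.67 427 338.8454332552693 117.57142857142857 ((0.7715678215026855, -0.06813544034957886), (0.07585428655147552, 0.07822395861148834), 1.5343258380889893)
square 0.65 638 477.90438871473356 200.14420062695925 ((0.5235890746116638, -0.5615333914756775), (0.15198296308517456, 0.1115729808807373), 12.743213653564453)
square 0.62 134 219.12686567164178 220.56716417910448 ((0.41340669989585876, 0.32296204566955566), (0.13873451948165894, 0.011583874933421612), 9.432031631469727)
t 1.6 tcp [0.1471 0.5299 0.2313] jaw 74.49 zdir 164.49 q [ 1.22  0.35  1.65 -0.    1.14 -0.08] w 1.001 F [ 0.3 -0.5  0.5]
shift [-0.7413  0.0813 -0.5409]
heading turn deg 24.91 -> tool y turn rad -0.4348
```

```bash
cat >> h.py <<'E'
def rows(target,turn=0.,n=None):
    "suggest rows; turn = heading change in deg (signed)"
    import math
    s,p,M=tool(); target=np.array(target); D=target-p
    k=n or max(1,math.ceil(max(np.linalg.norm(D)/.058,abs(turn)/10.2)))
    for i in range(k):
        m=R.from_euler('z',turn*i/k,degrees=True).as_matrix()@M
        print([(m.T@(D/k)).round(3).tolist(),round(-math.radians(turn)/k,3)])
E
python3 - <<'E'
from h import *
rows([.44,-.31,.17],-155.1)
E
```

```text
[[-0.046, 0.004, -0.032], 0.169]
[[-0.04, 0.004, -0.039], 0.169]
[[-0.033, 0.004, -0.045], 0.169]
[[-0.025, 0.004, -0.05], 0.169]
[[-0.016, 0.004, -0.053], 0.169]
[[-0.007, 0.004, -0.055], 0.169]
[[0.003, 0.004, -0.056], 0.169]
[[0.012, 0.004, -0.054], 0.169]
[[0.021, 0.004, -0.051], 0.169]
[[0.029, 0.004, -0.047], 0.169]
[[0.037, 0.004, -0.042], 0.169]
[[0.043, 0.004, -0.035], 0.169]
[[0.049, 0.004, -0.027], 0.169]
[[0.052, 0.004, -0.018], 0.169]
[[0.055, 0.004, -0.009], 0.169]
[[0.056, 0.004, 0.0], 0.169]
```

```bash
python3 -m jog '[[[-0.046,0.004,-0.032],0.17,1],[[-0.04,0.004,-0.039],0.17,1],[[-0.033,0.004,-0.045],0.17,1],[[-0.025,0.004,-0.05],0.17,1],[[-0.016,0.004,-0.053],0.17,1]]'
python3 -m jog '[[[-0.007,0.004,-0.055],0.17,1],[[0.003,0.004,-0.056],0.17,1],[[0.012,0.004,-0.054],0.17,1],[[0.021,0.004,-0.051],0.17,1],[[0.029,0.004,-0.047],0.17,1]]'
python3 -c "
from h import *
plan([.44,-.31,.17],-80.6); rows([.44,-.31,.17],-60)"
```

```text
time: 2.22
eef_pos: [0.2365, 0.2606, 0.2105]
ee_rot: [-1.543, -0.339, 0.334]
wrist_force: [0.7, 0.7, 0.2]
gripper_width: 1.0
time: 2.85
eef_pos: [0.3194, -0.0129, 0.1913]
ee_rot: [-1.537, 0.345, -0.358]
wrist_force: [1.3, 0.7, 0.4]
gripper_width: 1.002
t 2.85 tcp [ 0.3194 -0.0129  0.1913] jaw -25.67 zdir 64.33 q [-0.19 -0.03  2.23  0.01  0.94  0.25] w 1.002 F [1.3 0.7 0.4]
shift [ 0.2373  0.0214 -0.2157]
heading turn deg -54.93 -> tool y turn rad 0.9587
[[0.04, 0.004, -0.036], 0.175]
[[0.045, 0.004, -0.029], 0.175]
[[0.049, 0.004, -0.02], 0.175]
[[0.052, 0.004, -0.011], 0.175]
[[0.053, 0.004, -0.002], 0.175]
[[0.053, 0.004, 0.007], 0.175]
```

```bash
python3 -m jog '[[[0.04,0.004,-0.036],0.16,1],[[0.045,0.004,-0.029],0.16,1],[[0.049,0.004,-0.02],0.16,1],[[0.052,0.004,-0.011],0.16,1],[[0.053,0.004,-0.002],0.16,1]]'
python3 -m jog '[[[0.053,0.004,0.007],0.155,1],[[0,0,0],0,1]]'
python3 - <<'E'
from h import *
plan([.47,-.329,.17],-80.6)
im,d=save('wrist','w1.png'); c=eyes.calibration('wrist')
for s in eyes.silhouettes('wrist','stick'):
    m=s['pixels'].astype(np.uint8); v,u=np.nonzero(m)
    P=np.array([px2w('wrist',a,b,z=.008,cal=c) for a,b in zip(u,v)])[:,:2].astype(np.float32)
    print(s['confidence'],m.sum(),u.mean(),v.mean(),cv2.minAreaRect(P))
for p in eyes.place_of('wrist','mark_a'): print(p)
E
```

```text
time: 3.48
eef_pos: [0.426, -0.2685, 0.172]
ee_rot: [-1.324, 0.983, -0.998]
wrist_force: [0.1, 0.3, 0.1]
gripper_width: 0.998
time: 3.72
eef_pos: [0.4491, -0.3217, 0.1674]
ee_rot: [-1.256, 1.106, -1.121]
wrist_force: [-0.5, 0.6, -1.3]
gripper_width: 0.996
t 3.73 tcp [ 0.4491 -0.3217  0.1674] jaw -82.73 zdir 7.27 q [-0.71  0.43  1.71  0.01  0.99  0.73] w 0.996 F [-0.5  0.6 -1.3]
shift [ 0.0098 -0.0024  0.0199]
heading turn deg 2.13 -> tool y turn rad -0.0372
0.98 5547 328.9578150351541 148.5332612222823 ((0.469789981842041, -0.3288034200668335), (0.20092132687568665, 0.030328430235385895), 9.023531913757324)
0.69 1209 314.0223325062035 312.10504549214227 ((0.27274227142333984, -0.3386895954608917), (0.08742283284664154, 0.030607158318161964), 27.539613723754883)
0.59 1869 177.34991974317816 214.75762439807383 ((0.3739685118198395, -0.16485868394374847), (0.022620759904384613, 0.14546039700508118), 70.71994018554688)
{'position': [0.4125, -0.1739, 0.0073], 'confidence': 0.92}
{'position': [0.2649, -0.3421, 0.0049], 'confidence': 0.92}
{'position': [0.3908, -0.1699, 0.0076], 'confidence': 0.78}
{'position': [0.4474, -0.3347, 0.0075], 'confidence': 0.75}
{'position': [0.4163, -0.3408, 0.0042], 'confidence': 0.73}
{'position': [0.2403, -0.3546, 0.0083], 'confidence': 0.57}
```

View pics/w1.png

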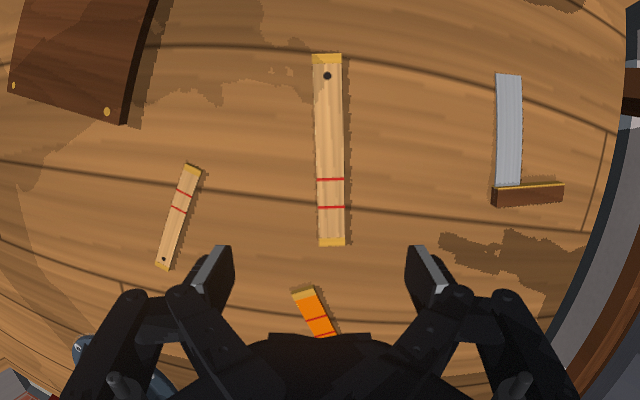

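Clear wrist view: the stick runs from (327,55) to (331,245), with the red lines at v=180 and 207. Its centre is (0.470,-0.329) and its angle about 9.1°. I'll go down on it now.

```bash
python3 -c "
from h import *
plan([.4698,-.3288,.06],-80.9)"
python3 -m jog '[[[0.01,0.05,0.02],-0.032,0.55],[[0,0.057,0],0,0.55],[[0,0,0],0,0.55]]'
python3 -c "
from h import *
plan([.4698,-.3288,.0025],-80.9)"
```

```text
t 3.88 tcp [ 0.4481 -0.3185  0.1679] jaw -82.44 zdir 7.56 q [-0.71  0.42  1.72  0.01  0.99  0.72] w 0.998 F [-0.2  0.6 -0.6]
shift [0.0132 0.1081 0.0188]
heading turn deg 1.54 -> tool y turn rad -0.0268
time: 4.25
eef_pos: [0.4716, -0.3232, 0.0615]
ee_rot: [-1.275, 1.072, -1.09]
wrist_force: [0.6, -0.1, 1.0]
gripper_width: 0.552
t 4.25 tcp [ 0.4716 -0.3232  0.0615] jaw -80.23 zdir 9.78 q [-0.69  0.61  1.73  0.01  0.8   0.7 ] w 0.552 F [ 0.6 -0.1  1. ]
shift [ 0.0051  0.059  -0.0036]
heading turn deg -0.67 -> tool y turn rad 0.0118
```

```bash
python3 -m jog '[[[0.005,0.045,-0.003],0.012,0.55],[[0,0.013,0],0,0.55],[[0,0,0],0,0.55]]'
python3 -c "
from h import *
plan([.4698,-.3288,.0025],-80.9); save('wrist','w2.png')"
```

```text
time: 4.62
eef_pos: [0.4734, -0.3295, 0.01]
ee_rot: [-1.27, 1.072, -1.104]
wrist_force: [-0.3, -0.4, 0.1]
gripper_width: 0.549
t 4.62 tcp [ 0.4734 -0.3295  0.01  ] jaw -80.75 zdir 9.26 q [-0.69  0.7   1.73  0.02  0.7   0.7 ] w 0.549 F [-0.3 -0.4  0.1]
shift [-0.0013  0.0074 -0.0036]
heading turn deg -0.15 -> tool y turn rad 0.0027
```

View pics/w2.png

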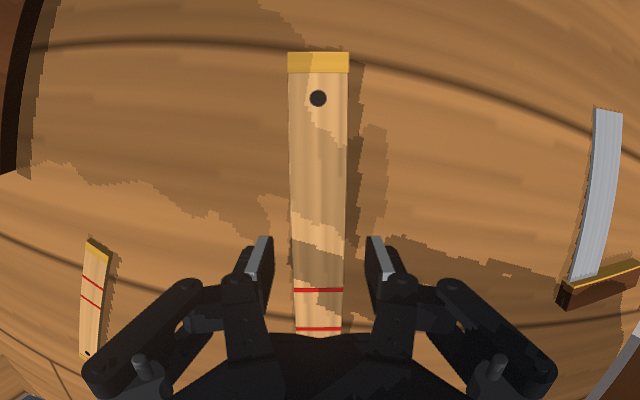

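```bash
python3 -m jog '[[[-0.001,0.008,-0.003],0,0.5],[[0,0,0],0,0.45],[[0,0,0],0,0.4]]' 30
python3 -c "
from h import *
plan([.4698,-.3288,.001],-80.9)"
```

```text
time: 5.05
eef_pos: [0.4718, -0.33, 0.0053]
ee_rot: [-1.271, 1.067, -1.108]
wrist_force: [-0.8, 1.2, 0.3]
gripper_width: 0.4
t 5.05 tcp [ 0.4718 -0.33    0.0053] jaw -80.72 zdir 9.3 q [-0.7   0.7   1.74  0.02  0.68  0.7 ] w 0.4 F [-0.8  1.2  0.3]
shift [-0.0016  0.0042 -0.0019]
heading turn deg -0.18 -> tool y turn rad 0.0032
```

```bash
python3 -m jog '[[[-0.001,0.005,-0.001],0,0.4],[[0,0.002,0],0,0.4],[[0,0,0],0,0.2],[[0,0,0],0,0.2]]' 30
python3 -c "
from h import *
plan([.4698,-.3288,.001],-80.9)"
```

```text
time: 5.55
eef_pos: [0.4711, -0.329, 0.0003]
ee_rot: [-1.27, 1.066, -1.107]
wrist_force: [-0.1, -0.4, 0.3]
gripper_width: 0.313
t 5.55 tcp [ 4.711e-01 -3.290e-01  3.000e-04] jaw -80.71 zdir 9.31 q [-0.7   0.71  1.74  0.02  0.67  0.7 ] w 0.313 F [-0.1 -0.4  0.3]
shift [-0.0004 -0.0007 -0.0012]
heading turn deg -0.19 -> tool y turn rad 0.0033
```

```bash
python3 -m jog '[[[0,-0.05,0],0,0.2],[[0,-0.05,0],0,0.2],[[0,0,0],0,0.2]]' 40
python3 -c "
from h import *
plan([.47,-.3288,.1],-80.9); rows([.61,-.04,.12],69.3); im,d=save('scene','s1.png'); cv2.imwrite('pics/s1c.png',cv2.resize(im[60:260,160:420,::-1],None,fx=3,fy=3))"
```

```text
time: 5.92
eef_pos: [0.468, -0.3278, 0.1014]
ee_rot: [-1.27, 1.069, -1.105]
wrist_force: [-0.2, -0.5, -0.6]
gripper_width: 0.312
t 5.92 tcp [ 0.468  -0.3278  0.1014] jaw -80.7 zdir 9.31 q [-0.7   0.54  1.72  0.01  0.86  0.7 ] w 0.312 F [-0.2 -0.5 -0.6]
shift [0.0013 0.0015 0.0018]
heading turn deg -0.2 -> tool y turn rad 0.0034
[[-0.037, -0.002, 0.027], -0.173]
[[-0.032, -0.002, 0.033], -0.173]
[[-0.026, -0.002, 0.038], -0.173]
[[-0.019, -0.002, 0.042], -0.173]
[[-0.012, -0.002, 0.044], -0.173]
[[-0.004, -0.002, 0.046], -0.173]
[[0.004, -0.002, 0.046], -0.173]
```

View pics/s1c.png

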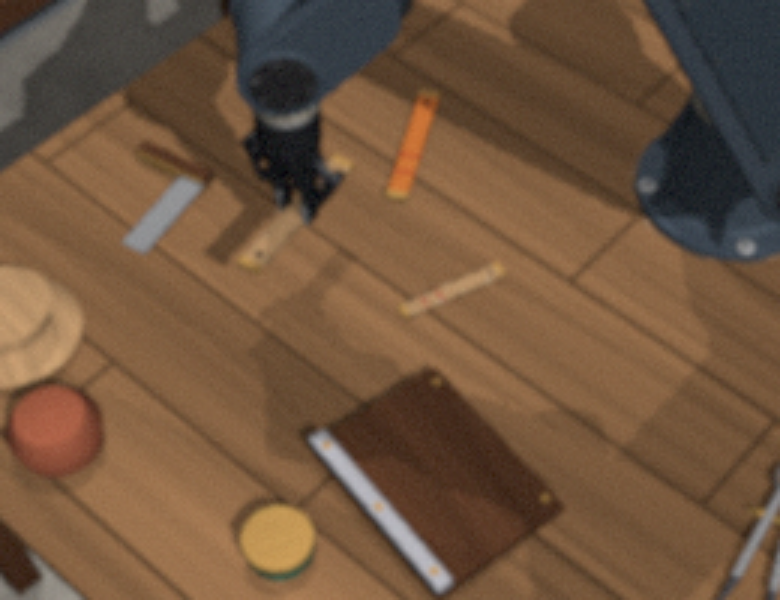

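The stick is held and lifted at scene crop (295,210). Now carry it to the board.

```bash
python3 -m jog '[[[-0.037,-0.002,0.027],-0.173,0.2],[[-0.032,-0.002,0.033],-0.173,0.2],[[-0.026,-0.002,0.038],-0.173,0.2],[[-0.019,-0.002,0.042],-0.173,0.2],[[-0.012,-0.002,0.044],-0.173,0.2]]'
python3 -m jog '[[[-0.004,-0.002,0.046],-0.173,0.2],[[0.004,-0.002,0.046],-0.173,0.2],[[0,0,0],0,0.2],[[0,0,0],0,0.2]]'
python3 - <<'E'
from h import *
plan([.618,-.002,.12],-12)
im,d=save('wrist','w3.png'); c=eyes.calibration('wrist')
print(eyes.place_of('wrist','board'),eyes.place_of('wrist','board_fence'),eyes.place_of('wrist','mark_a'))
E
```

```text
time: 6.6
eef_pos: [0.5661, -0.116, 0.1026]
ee_rot: [-1.528, 0.401, -0.417]
wrist_force: [0.4, -0.9, -0.8]
gripper_width: 0.314
time: 7.1
eef_pos: [0.6034, -0.0265, 0.0999]
ee_rot: [-1.565, 0.126, -0.126]
wrist_force: [0.1, -0.8, -1.2]
gripper_width: 0.314
t 7.1 tcp [ 0.6034 -0.0265  0.0999] jaw -9.2 zdir 80.8 q [-0.12  0.6   1.61  0.    0.93  0.04] w 0.314 F [ 0.1 -0.8 -1.2]
shift [ 0.0106 -0.0201  0.0266]
heading turn deg -2.8 -> tool y turn rad 0.0489
[{'position': [0.5907, 0.006, 0.0015], 'confidence': 0.66}] [{'position': [0.658, -0.0072, 0.0146], 'confidence': 0.83}, {'position': [0.5937, -0.0805, 0.1058], 'confidence': 0.58}] [{'position': [0.597, -0.0504, 0.1091], 'confidence': 0.68}, {'position': [0.5978, -0.0773, 0.1043], 'confidence': 0.58}]
```

View pics/w3.png

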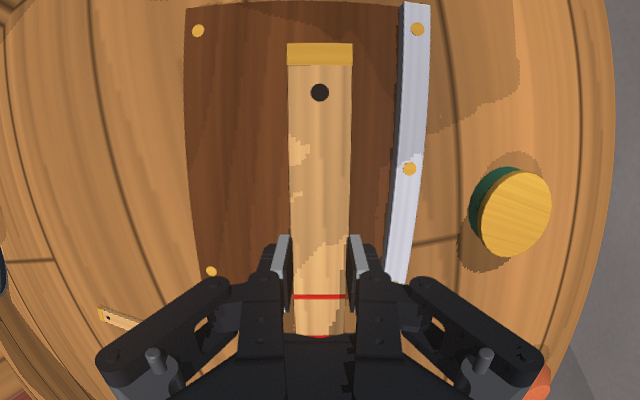

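```bash
python3 - <<'E'
from h import *
im=cv2.imread('pics/w3.png'); c=eyes.calibration('wrist')
cv2.imwrite('pics/w3c.png',cv2.resize(im[0:290,360:450],None,fx=2.05,fy=2.05,interpolation=cv2.INTER_CUBIC))
g=im.astype(int).sum(2)
pts=[];
for v in range(15,255,20):
    row=g[v,370:440]; du=np.diff(row); u=370+np.argmax(du)+.5
    pts.append((u+0.0,v)); 
print(pts)
P=np.array([px2w('wrist',u+.5,v,z=.018,cal=c) for u,v in pts])
A=np.polyfit(P[:,1],P[:,0],1); print(A,np.degrees(np.arctan(A[0])), (P[:,0]-np.polyval(A,P[:,1])).round(4))
E
```

```text
[(np.float64(403.5), 15), (np.float64(403.5), 35), (np.float64(402.5), 55), (np.float64(401.5), 75), (np.float64(400.5), 95), (np.float64(399.5), 115), (np.float64(398.5), 135), (np.float64(397.5), 155), (np.float64(395.5), 175), (np.float64(393.5), 195), (np.float64(390.5), 215), (np.float64(389.5), 235)]
[0.18815073 0.66804948] 10.655669120742436 [ 0.0002  0.0004 -0.     -0.0003 -0.0004 -0.0003 -0.0001  0.0004  0.0001
  0.0001 -0.0006  0.0005]
```

View pics/w3c.png

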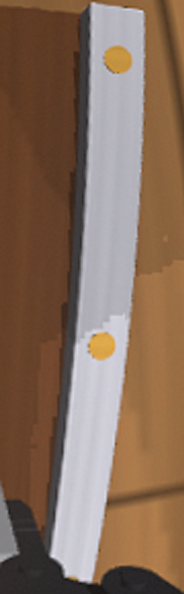

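```bash
python3 - <<'E'
from h import *
c=eyes.calibration('wrist')
pts=[(403.5,15),(403.5,35),(402.5,55),(401.5,75),(400.5,95),(399.5,115),(398.5,135),(397.5,155),(395.5,175),(393.5,195),(390.5,215),(389.5,235)]
P=np.array([px2w('wrist',u+.5,v,z=.032,cal=c) for u,v in pts])
A=np.polyfit(P[:,1],P[:,0],1); a=np.arctan(A[0]); print(A,np.degrees(a))
# foot edge
# fence middle screw at (409,169) on top z~.032 => y of board 0
f=px2w('wrist',409.5,169,z=.032,cal=c); f2=px2w('wrist',417.5,29,z=.032,cal=c);print('screws',f,f2, np.degrees(np.arctan2(*(f2-f)[:2])))
for z in (.018,):
  for q in [(198,31),(211,271)]: print(px2w('wrist',*q,z=.018,cal=c))
E
```

```text
[0.18815073 0.66422342] 10.655669120742274
screws [ 0.67199091 -0.01230234  0.032     ] [0.69081114 0.08665925 0.032     ] 10.767757549808227
[0.53483426 0.11600572 0.018     ]
[ 0.49686171 -0.08106327  0.018     ]
```

```bash
python3 -m jog '[[[0.01,0.04,0.027],0.028,0.2],[[0,0,0],0,0.2]]'
python3 -c "
from h import *
plan([.618,-.002,.0195],-10.8)"
```

```text
time: 7.55
eef_pos: [0.6186, -0.0035, 0.0608]
ee_rot: [-1.563, 0.149, -0.155]
wrist_force: [-0.8, -0.9, -1.2]
gripper_width: 0.309
t 7.55 tcp [ 0.6186 -0.0035  0.0608] jaw -11.11 zdir 78.89 q [-0.08  0.68  1.59  0.    0.87  0.11] w 0.309 F [-0.8 -0.9 -1.2]
shift [-0.001   0.0413  0.0013]
heading turn deg 0.31 -> tool y turn rad -0.0054
```

```bash
python3 -m jog '[[[-0.001,0.03,0.001],-0.005,0.2],[[0,0.01,0],0,0.2],[[0,0.001,0],0,0.2],[[0,0,0],0,0.2]]'
python3 -c "
from h import *
plan([.618,-.002,.0195],-10.8)"
```

```text
time: 8.05
eef_pos: [0.6201, -0.0054, 0.0234]
ee_rot: [-1.564, 0.143, -0.158]
wrist_force: [-0.7, -0.1, -1.0]
gripper_width: 0.312
t 8.05 tcp [ 0.6201 -0.0054  0.0234] jaw -10.97 zdir 79.03 q [-0.08  0.74  1.6   0.    0.8   0.11] w 0.312 F [-0.7 -0.1 -1. ]
shift [-0.0027  0.0038  0.0029]
heading turn deg 0.17 -> tool y turn rad -0.0029
```

```bash
python3 -m jog '[[[-0.003,0.003,0.003],0,0.2],[[0,0.002,0],0,0.2],[[0,0.001,0],0,0.2]]'
python3 -c "
from h import *
plan([.618,-.002,.0195],-10.8)"
```

```text
time: 8.43
eef_pos: [0.6186, -0.0018, 0.019]
ee_rot: [-1.564, 0.14, -0.16]
wrist_force: [-0.2, -0.8, 1.2]
gripper_width: 0.31
t 8.43 tcp [ 0.6186 -0.0018  0.019 ] jaw -10.97 zdir 79.03 q [-0.08  0.74  1.6   0.    0.79  0.11] w 0.31 F [-0.2 -0.8  1.2]
shift [-0.0005 -0.0005 -0.0003]
heading turn deg 0.17 -> tool y turn rad -0.003
```

Height reached (about 0.7 mm to go, with slight contact). Release and rise.

```bash
python3 -m jog '[[[0,0,0],0,0.4],[[0,0,0],0,0.46],[[0,-0.03,0],0,0.5],[[0,-0.05,0],0,1],[[0,0,0],0,1]]'
python3 - <<'E'
from h import *
plan([.618,-.002,.0195],-10.8)
im,d=save('wrist','w4.png'); c=eyes.calibration('wrist')
for s in eyes.silhouettes('wrist','stick'):
    m=s['pixels'].astype(np.uint8); v,u=np.nonzero(m)
    P=np.array([px2w('wrist',a,b,z=.026,cal=c) for a,b in zip(u,v)])[:,:2].astype(np.float32)
    print(s['confidence'],m.sum(),u.mean(),v.mean(),cv2.minAreaRect(P))
E
```

```text
time: 9.05
eef_pos: [0.6176, -0.0018, 0.1008]
ee_rot: [-1.564, 0.141, -0.16]
wrist_force: [0.7, 0.9, 0.2]
gripper_width: 0.91
t 9.05 tcp [ 0.6176 -0.0018  0.1008] jaw -10.97 zdir 79.03 q [-0.08  0.62  1.58  0.    0.93  0.11] w 0.91 F [0.7 0.9 0.2]
shift [-0.0005  0.0813 -0.0003]
heading turn deg 0.17 -> tool y turn rad -0.003
0.98 9385 319.0827916888652 180.46638252530633 ((0.616424024105072, -0.0016869381070137024), (0.19940991699695587, 0.0295233353972435), 78.98069763183594)
0.68 436 185.74770642201835 358.651376146789 ((0.43704521656036377, -0.1532154083251953), (0.02543180249631405, 0.04515506327152252), 70.05596923828125)
```

View pics/w4.png

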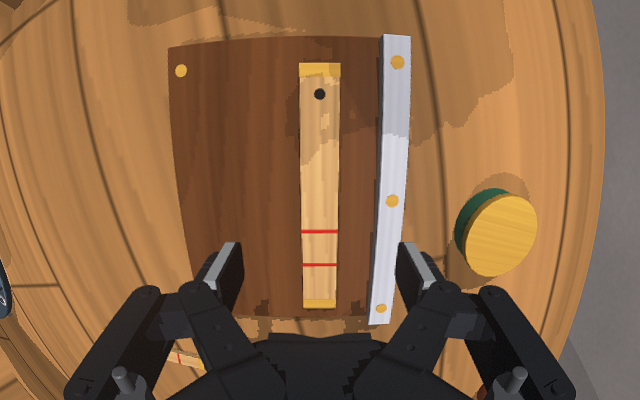

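```bash
python3 -m jog '[[[-0.035,0,0.0],0.175,1],[[0,0,0],0.175,1],[[0,0,0],0.175,1],[[0,0,0],0.175,1],[[0,0,0],0.175,1]]'
python3 -m jog '[[[0,0,0],0.175,1],[[0,0,0],0.175,1],[[0,0,0],0.175,1],[[0,0,0],0.175,1],[[0,0,0],0,1]]'
python3 -c "
from h import *
plan([.582,.005,.05],-100.8)"
```

```text
time: 9.78
eef_pos: [0.5763, 0.0054, 0.0899]
ee_rot: [-1.399, 0.855, -0.846]
wrist_force: [-0.3, 0.5, -0.1]
gripper_width: 0.997
time: 10.4
eef_pos: [0.5724, 0.0056, 0.0827]
ee_rot: [-1.095, 1.402, -1.379]
wrist_force: [-0.0, 0.5, -0.4]
gripper_width: 1.002
t 10.4 tcp [0.5724 0.0056 0.0827] jaw -104.07 zdir -14.08 q [-0.07  0.59  1.69  0.    0.88  1.74] w 1.002 F [-0.   0.5 -0.4]
shift [-0.0018  0.0325  0.01  ]
heading turn deg 3.27 -> tool y turn rad -0.0572
```

```bash
python3 -m jog '[[[-0.002,0.045,0.004],-0.057,1],[[0,0.015,0],0,1],[[0,0,0],0,1]]'
python3 -c "
from h import *
plan([.578,.005,.010],-100.8); save('wrist','w5.png')"
```

```text
time: 10.78
eef_pos: [0.5755, 0.0068, 0.0204]
ee_rot: [-1.132, 1.354, -1.33]
wrist_force: [-0.3, 0.1, 0.1]
gripper_width: 0.999
t 10.78 tcp [0.5755 0.0068 0.0204] jaw -100.23 zdir -10.23 q [-0.07  0.69  1.7   0.    0.77  1.68] w 0.999 F [-0.3  0.1  0.1]
shift [0.0013 0.0104 0.003 ]
heading turn deg -0.57 -> tool y turn rad 0.01
```

View pics/w5.png

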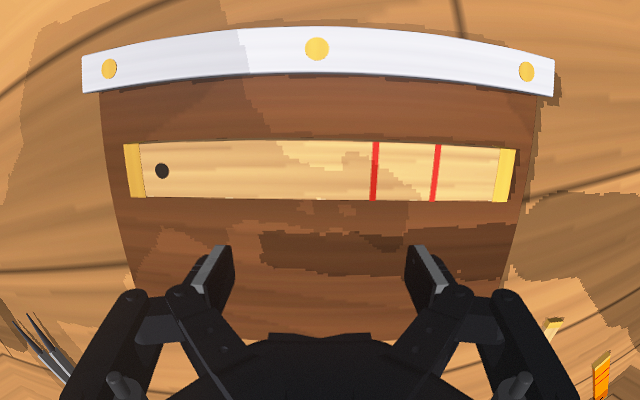

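The fingers stand behind the stick (its near edge is at v≈200), and the fence lies beyond at v≈85. I'll lower them, then push.

```bash
python3 -m jog '[[[0.001,0.01,0],0.01,1],[[0,0.003,0],0,1],[[0,0,0],0,1]]'
python3 -c "
from h import *
plan([.578,.005,.009],-100.8)"
```

```text
time: 11.2
eef_pos: [0.5765, 0.0056, 0.0094]
ee_rot: [-1.123, 1.359, -1.339]
wrist_force: [-0.1, 0.1, 0.7]
gripper_width: 1.002
t 11.2 tcp [0.5765 0.0056 0.0094] jaw -100.84 zdir -10.84 q [-0.07  0.71  1.7   0.    0.74  1.69] w 1.002 F [-0.1  0.1  0.7]
shift [0.0003 0.0004 0.0016]
heading turn deg 0.04 -> tool y turn rad -0.0007
```

```bash
python3 -m jog '[[[0,0.001,0.012],0,1],[[0,0.0,0.012],0,1],[[0,0.0,0.01],0,1],[[0,0,0.005],0,1]]'
python3 -c "
from h import *
plan([.578,.005,.009],-100.8); save('wrist','w6.png')"
```

```text
time: 11.7
eef_pos: [0.6182, -0.0023, 0.0086]
ee_rot: [-1.122, 1.358, -1.34]
wrist_force: [-0.5, 0.7, 0.7]
gripper_width: 0.999
t 11.7 tcp [ 0.6182 -0.0023  0.0086] jaw -100.84 zdir -10.84 q [-0.08  0.76  1.59  0.    0.8   1.68] w 0.999 F [-0.5  0.7  0.7]
shift [ 0.0003  0.0001 -0.0408]
heading turn deg 0.04 -> tool y turn rad -0.0006
```

View pics/w6.png

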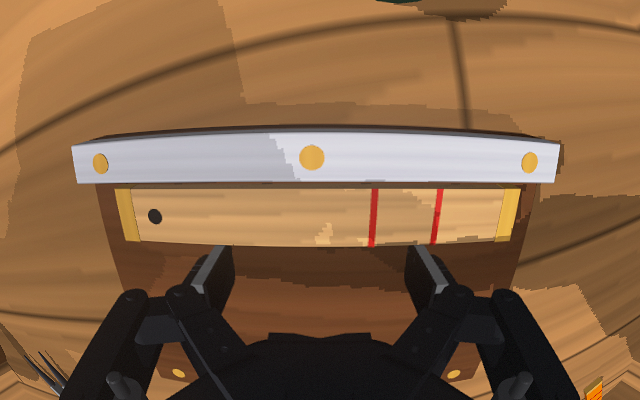

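```bash
python3 -m jog '[[[0,0,0.003],0,1],[[0,0,0.003],0,1]]'; python3 -m jog '[[[0,0,0.003],0,1]]';python3 -m jog '[[[0,0,0.003],0,1]]'
python3 -c "
from h import *
plan([.578,.005,.009],-100.8)"
```

```text
time: 12.0
eef_pos: [0.623, -0.0033, 0.0082]
ee_rot: [-1.125, 1.361, -1.338]
wrist_force: [-14.4, 3.1, 12.3]
gripper_width: 0.998
time: 12.12
eef_pos: [0.623, -0.0033, 0.0078]
ee_rot: [-1.131, 1.366, -1.334]
wrist_force: [-20.9, 3.2, 17.2]
gripper_width: 1.001
time: 12.25
eef_pos: [0.6228, -0.0032, 0.0075]
ee_rot: [-1.137, 1.373, -1.33]
wrist_force: [-16.3, 3.0, 13.2]
gripper_width: 1.001
t 12.25 tcp [ 0.6228 -0.0032  0.0075] jaw -100.78 zdir -10.79 q [-0.08  0.78  1.56  0.    0.84  1.68] w 1.001 F [-16.3   3.   13.2]
shift [ 0.0003 -0.     -0.0455]
heading turn deg -0.02 -> tool y turn rad 0.0003
```

```bash
python3 -m jog '[[[0,0,-0.006],0,1],[[0,-0.002,-0.02],0,1],[[0,-0.05,0],0,1],[[0,-0.02,0],0,1],[[0,0,0],0,1]]'
python3 - <<'E'
from h import *
s,p,M=tool(); print(M.round(4))
plan([.578,.005,.009],-100.8); im,d=save('wrist','w7.png'); c=eyes.calibration('wrist')
for s in eyes.silhouettes('wrist','stick'):
    m=s['pixels'].astype(np.uint8); v,u=np.nonzero(m)
    P=np.array([px2w('wrist',a,b,z=.026,cal=c) for a,b in zip(u,v)])[:,:2].astype(np.float32)
    print(s['confidence'],m.sum(),u.mean(),v.mean(),cv2.minAreaRect(P))
for n in ['mark_a','board_fence','board']: print(n,[(np.round(q['position'],4),round(q['confidence'],2)) for q in eyes.place_of('wrist',n)])
E
```

```text
time: 12.88
eef_pos: [0.5979, 0.0017, 0.0817]
ee_rot: [-1.138, 1.372, -1.329]
wrist_force: [0.8, 0.8, -0.7]
gripper_width: 1.002
[[-0.1868 -0.0327  0.9819]
 [-0.9824  0.0047 -0.1868]
 [ 0.0014 -0.9995 -0.033 ]]
t 12.88 tcp [0.5979 0.0017 0.0817] jaw -100.77 zdir -10.77 q [-0.08  0.63  1.61  0.    0.93  1.68] w 1.002 F [ 0.8  0.8 -0.7]
shift [ 0.0004  0.0733 -0.0178]
heading turn deg -0.03 -> tool y turn rad 0.0006
0.91 726 575.8126721763085 358.5482093663912 ((0.2633902430534363, -0.334201842546463), (0.2018052637577057, 0.0284151379019022), 28.99427604675293)
0.82 11804 318.101236868858 136.28905455777704 ((0.6463958024978638, -0.0076432302594184875), (0.1994013637304306, 0.028296401724219322), 79.39981842041016)
0.77 342 472.5964912280702 370.87719298245617 ((0.40374818444252014, -0.14602914452552795), (0.0232950858771801, 0.1325150430202484), 72.24193572998047)
mark_a [(array([ 0.2684, -0.3442,  0.0052]), 0.9), (array([ 0.6427, -0.0329,  0.0265]), 0.76), (array([ 0.2413, -0.3545,  0.0093]), 0.76), (array([ 0.6382, -0.0599,  0.0245]), 0.75)]
board_fence []
board []
```

View pics/w7.png

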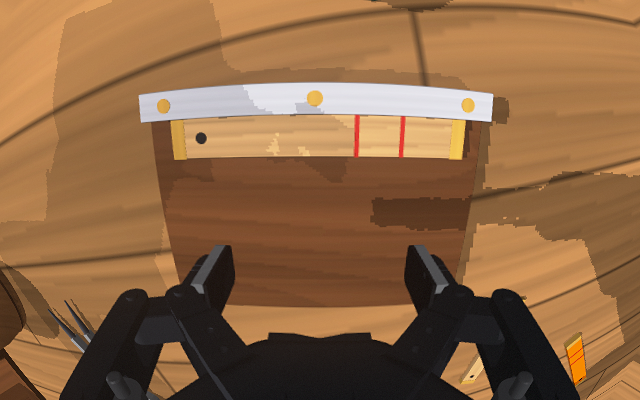

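The stick lies flush to the fence (v≈118 edge), with its red lines at u≈357 and 402. Now over to the dividers.

```bash
python3 -c "
from h import *
rows([.395,.333,.12],26.5,7)"
```

```text
[[-0.041, -0.004, -0.037], -0.066]
[[-0.043, -0.005, -0.035], -0.066]
[[-0.046, -0.005, -0.032], -0.066]
[[-0.048, -0.005, -0.029], -0.066]
[[-0.049, -0.005, -0.025], -0.066]
[[-0.051, -0.005, -0.022], -0.066]
[[-0.052, -0.005, -0.019], -0.066]
```

```bash
python3 -m jog '[[[-0.041,-0.005,-0.037],-0.066,1],[[-0.043,-0.005,-0.035],-0.066,1],[[-0.046,-0.005,-0.032],-0.066,1],[[-0.048,-0.005,-0.029],-0.066,1],[[-0.049,-0.005,-0.025],-0.066,1]]'
python3 -m jog '[[[-0.051,-0.005,-0.022],-0.066,1],[[-0.052,-0.005,-0.019],-0.066,1],[[0,0,0],0,1],[[0,0,0],0,1]]'
python3 - <<'E'
from h import *
plan([.407,.337,.1],-74.3); im,d=save('wrist','w8.png'); c=eyes.calibration('wrist')
for n in ['grip','tip_a','tip_b','bow','dividers']: print(n,[(np.round(q['position'],4),round(q['confidence'],2)) for q in eyes.place_of('wrist',n)])
E
```

```text
time: 13.75
eef_pos: [0.4477, 0.2412, 0.1076]
ee_rot: [-1.299, 1.134, -1.076]
wrist_force: [0.5, 0.8, 0.1]
gripper_width: 1.0
time: 14.25
eef_pos: [0.3847, 0.3399, 0.1187]
ee_rot: [-1.356, 1.029, -0.968]
wrist_force: [0.7, 0.3, -0.3]
gripper_width: 0.999
t 14.25 tcp [0.3847 0.3399 0.1187] jaw -73.56 zdir 16.47 q [0.62 0.45 1.82 0.04 0.9  1.88] w 0.999 F [ 0.7  0.3 -0.3]
shift [0.0093 0.0177 0.0213]
heading turn deg -0.74 -> tool y turn rad 0.0129
grip [(array([0.4115, 0.336 , 0.0046]), 0.55)]
tip_a [(array([0.5028, 0.3956, 0.0078]), 0.95), (array([0.5209, 0.3351, 0.0095]), 0.58)]
tip_b [(array([0.5028, 0.3956, 0.0078]), 0.95), (array([0.5209, 0.3351, 0.0095]), 0.58)]
bow [(array([0.3044, 0.312 , 0.004 ]), 0.84)]
dividers []
```

View pics/w8.png

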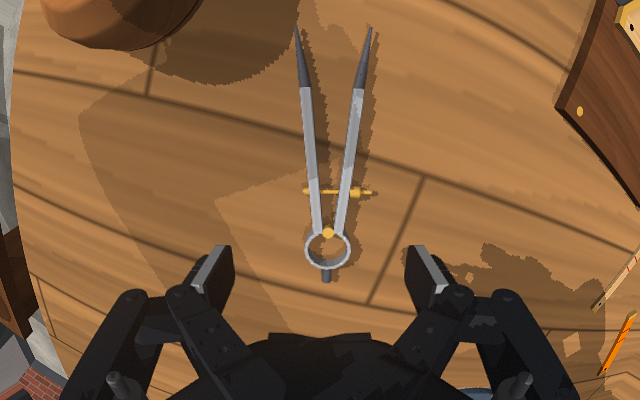

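Dividers: points at (297,28) and (370,28), stud at (328,233), screw at v≈191. I'll refine with these pixels.

```bash
python3 - <<'E'
from h import *
c=eyes.calibration('wrist')
a=px2w('wrist',297,27,z=.006,cal=c);b=px2w('wrist',370.5,28,z=.006,cal=c);f=px2w('wrist',328,233,z=.013,cal=c)
m=(a+b)/2; d=(m-f)[:2]; print(a,b,f,np.linalg.norm(a-b),np.linalg.norm(d),np.degrees(np.arctan2(d[1],d[0])))
n=b-a; print('perp heading',np.degrees(np.arctan2(n[1],n[0]))+90)
u=d/np.linalg.norm(d); print('grip from fulcrum',f[:2]+.07*u,'from tips',m[:2]-.1075*u)
E
```

```text
[0.50342517 0.39319777 0.006     ] [0.51983585 0.33721105 0.006     ] [0.34235468 0.31930854 0.013     ] 0.05834229607319257 0.1753873955949747 15.169938023857144
perp heading 16.336772439221477
grip from fulcrum [0.40991545 0.33762634] from tips [0.40787646 0.33707351]
```

```bash
python3 -c "
from h import *
plan([.409,.3373,.05],-74.3)"
python3 -m jog '[[[0.007,0.04,0.022],0.012,0.7],[[0,0.03,0],0,0.7],[[0,0,0],0,0.7]]'
python3 -c "
from h import *
plan([.409,.3373,.003],-74.3);save('wrist','w9.png')"
```

```text
t 14.55 tcp [0.3853 0.3395 0.1191] jaw -73.65 zdir 16.38 q [0.62 0.45 1.82 0.04 0.9  1.88] w 1.0 F [-0.6  0.1  0.1]
shift [0.0098 0.068  0.0249]
heading turn deg -0.65 -> tool y turn rad 0.0113
time: 14.92
eef_pos: [0.4076, 0.3384, 0.0472]
ee_rot: [-1.347, 1.041, -0.981]
wrist_force: [-0.2, 0.4, 0.8]
gripper_width: 0.703
t 14.93 tcp [0.4076 0.3384 0.0472] jaw -74.52 zdir 15.52 q [0.59 0.59 1.81 0.04 0.77 1.86] w 0.703 F [-0.2  0.4  0.8]
shift [0.0021 0.0441 0.0028]
heading turn deg 0.22 -> tool y turn rad -0.0038
```

View pics/w9.png

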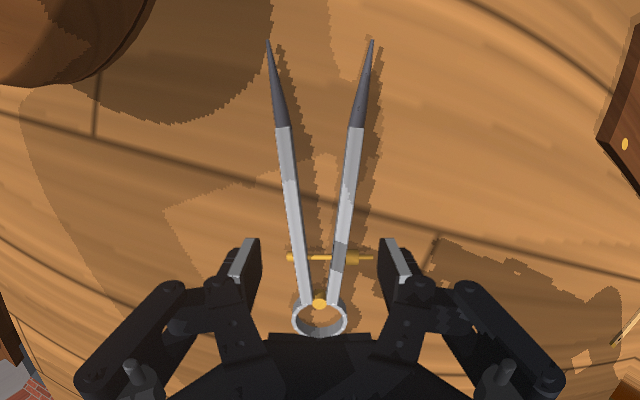

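```bash
python3 - <<'E'
from h import *
c=eyes.calibration('wrist')
a=px2w('wrist',269,40,z=.006,cal=c);b=px2w('wrist',372,40,z=.006,cal=c);f=px2w('wrist',319,303,z=.013,cal=c)
m=(a+b)/2; d=(m-f)[:2]; print(a,b,f,np.linalg.norm(a-b),np.linalg.norm(d),np.degrees(np.arctan2(d[1],d[0])))
n=b-a; print('perp heading',np.degrees(np.arctan2(n[1],n[0]))+90)
u=d/np.linalg.norm(d); print('grip from fulcrum',f[:2]+.07*u,'from tips',m[:2]-.1075*u)
E
python3 -m jog '[[[0.002,0.03,0.002],0,0.68],[[0,0.008,0],0,0.66],[[0,0,0],0,0.66]]'
python3 -c "
from h import *
plan([.409,.3373,.003],-74.3);save('wrist','w10.png')"
```

```text
[0.50526685 0.39544735 0.006     ] [0.52104302 0.33838871 0.006     ] [0.34319212 0.32051539 0.013     ] 0.05919945438473171 0.17618332764000103 15.270537746809559
perp heading 15.455610739967568
grip from fulcrum [0.41072063 0.33895178] from tips [0.40945044 0.338605  ]
time: 15.35
eef_pos: [0.4116, 0.3389, 0.0139]
ee_rot: [-1.339, 1.037, -0.982]
wrist_force: [0.6, -0.1, -0.2]
gripper_width: 0.661
t 15.35 tcp [0.4116 0.3389 0.0139] jaw -74.53 zdir 15.5 q [0.59 0.65 1.82 0.04 0.7  1.86] w 0.661 F [ 0.6 -0.1 -0.2]
shift [ 0.0011  0.0109 -0.0026]
heading turn deg 0.23 -> tool y turn rad -0.004
```

View pics/w10.png

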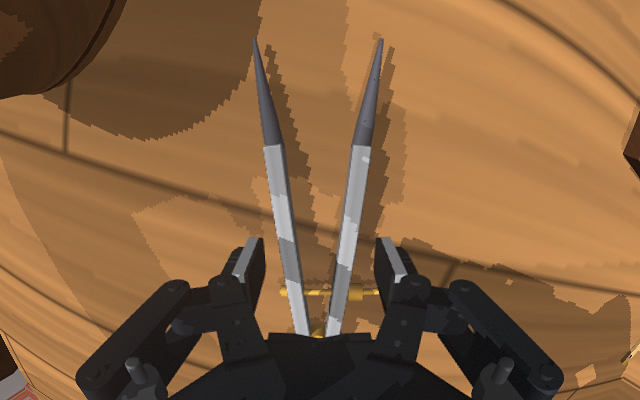

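```bash
python3 -m jog '[[[0,0.009,-0.001],0,0.66],[[0,0.004,0],0,0.66],[[0,0,0],0,0.6]]'
python3 -c "
from h import *
plan([.4101,.3388,.002],-74.6)"
```

```text
time: 15.78
eef_pos: [0.4109, 0.3395, 0.0021]
ee_rot: [-1.336, 1.036, -0.982]
wrist_force: [1.3, -0.4, 0.2]
gripper_width: 0.597
t 15.78 tcp [0.4109 0.3395 0.0021] jaw -74.51 zdir 15.52 q [0.59 0.67 1.82 0.04 0.67 1.86] w 0.597 F [ 1.3 -0.4  0.2]
shift [ 0.0004  0.0001 -0.0009]
heading turn deg -0.09 -> tool y turn rad 0.0016
```

```bash
python3 -m jog '[[[0,0,0],0,0.5],[[0,0,0],0,0.44],[[0,0,0],0,0.4],[[0,0,0],0,0.37],[[0,0,0],0,0.37]]' 60
python3 -c "
from h import *
plan([.4101,.3388,.002],-74.6);save('wrist','w11.png')"
```

```text
time: 16.4
eef_pos: [0.4117, 0.3404, 0.0034]
ee_rot: [-1.334, 1.035, -0.982]
wrist_force: [-0.4, 0.5, 1.1]
gripper_width: 0.373
t 16.4 tcp [0.4117 0.3404 0.0034] jaw -74.5 zdir 15.53 q [0.59 0.67 1.82 0.04 0.67 1.86] w 0.373 F [-0.4  0.5  1.1]
shift [ 0.0011  0.0014 -0.0019]
heading turn deg -0.1 -> tool y turn rad 0.0018
```

View pics/w11.png

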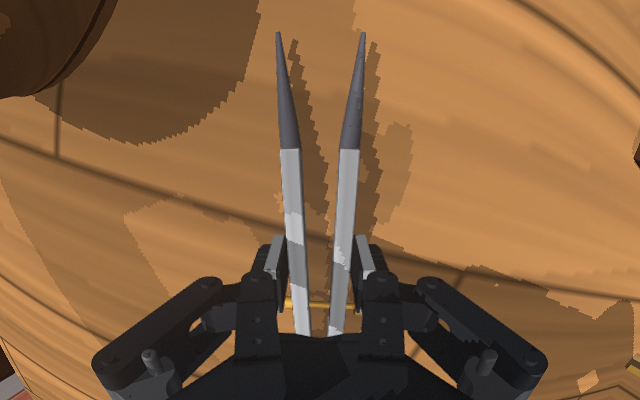

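```bash
python3 -m jog '[[[0,0,0],0,0.34],[[0,0,0],0,0.33],[[0,-0.03,0],0,0.33],[[0,-0.03,0],0,0.33],[[0,0,0],0,0.33]]' 60
python3 - <<'E'
from h import *
s,p,M=tool(); print(M.round(4))
plan([.4101,.3388,.002],-74.6);save('wrist','w12.png')
for n in ['tip_a','bow']: print(n,[(np.round(q['position'],4),round(q['confidence'],2)) for q in eyes.place_of('wrist',n)])
im,d=save('scene','s2.png')
for n in ['tip_a','bow']: print(n,[(np.round(q['position'],4),round(q['confidence'],2)) for q in eyes.place_of('scene',n)])
cv2.imwrite('pics/s2c.png',cv2.resize(im[180:330,330:500,::-1],None,fx=4,fy=4))
E
```

```text
time: 17.08
eef_pos: [0.4126, 0.3387, 0.0634]
ee_rot: [-1.337, 1.036, -0.982]
wrist_force: [0.3, 0.0, -1.8]
gripper_width: 0.333
[[ 0.267  -0.033   0.9631]
 [-0.9635  0.0101  0.2675]
 [-0.0186 -0.9994 -0.0291]]
t 17.07 tcp [0.4126 0.3387 0.0634] jaw -74.51 zdir 15.52 q [0.59 0.56 1.81 0.04 0.79 1.86] w 0.333 F [ 0.3  0.  -1.8]
shift [ 0.0003  0.0614 -0.0006]
heading turn deg -0.09 -> tool y turn rad 0.0016
tip_a [(array([0.5105, 0.3841, 0.0684]), 0.95), (array([0.5178, 0.3519, 0.0687]), 0.8)]
bow []
tip_a [(array([0.5111, 0.3782, 0.0628]), 0.75), (array([0.5167, 0.348 , 0.0644]), 0.62)]
bow []
```

View pics/w12.png

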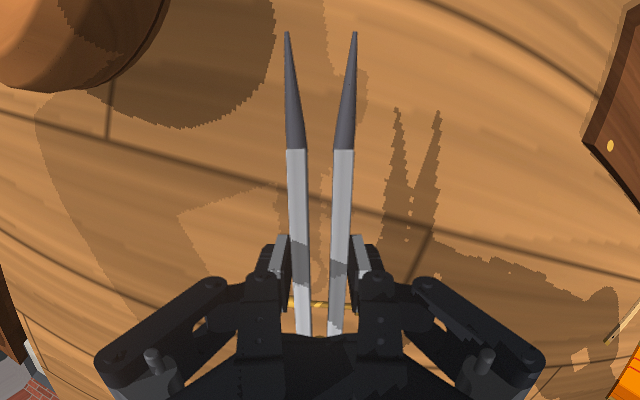

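View pics/s2c.png

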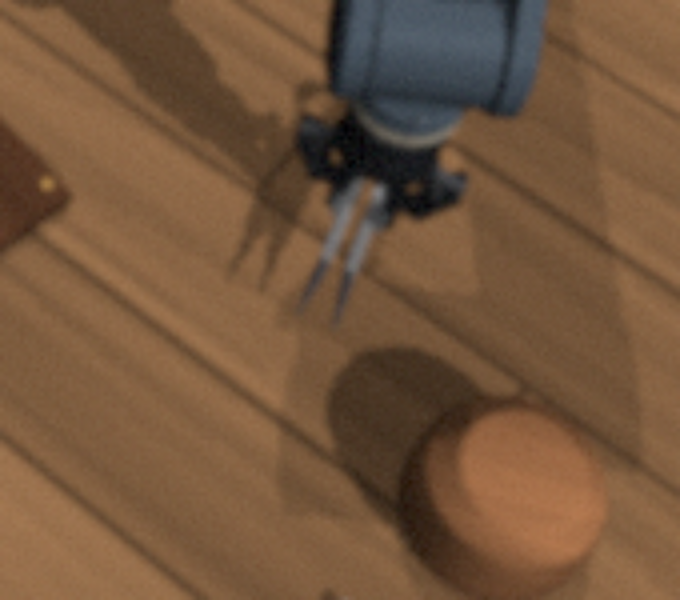

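```bash
python3 - <<'E'
from h import *
im,d=eyes.get_image('wrist'); c=eyes.calibration('wrist')
cv2.imwrite('pics/w12c.png',cv2.resize(im[20:120,260:385,::-1],None,fx=6,fy=6,interpolation=cv2.INTER_NEAREST))
for z in (.06,.066,.07):
    a=px2w('wrist',287.3,32,z=z,cal=c);b=px2w('wrist',356.5,32,z=z,cal=c); print(z,a,b,np.linalg.norm(a-b))
def depth(u,v):
    b=d[v-3:v+4,u-4:u+5]; return b[b>0].min()
for u,v in [(287,36),(356,36)]:
    q=depth(u,v); print(q,px2w('wrist',u,v,d=q,cal=c))
g=cv2.cvtColor(im,cv2.COLOR_RGB2GRAY); print(g[36,280:295].tolist()); print(g[36,348:364].tolist()); print(d[36,280:295].round(3).tolist()); print(d[36,348:364].round(3).tolist())
print(readout.read_state()['time'])
E
```

```text
0.06 [0.5101232  0.37924918 0.06      ] [0.51833634 0.34965755 0.06      ] 0.030710262259272154
0.066 [0.50929697 0.37828979 0.066     ] [0.51716056 0.34995757 0.066     ] 0.029403243852748968
0.07 [0.50874614 0.37765019 0.07      ] [0.51637671 0.35015758 0.07      ] 0.028531898248400186
0.120043725 [0.5075212  0.37792189 0.0660788 ]
0.11987362 [0.51541005 0.34966692 0.06574826]
[124, 123, 122, 124, 110, 96, 92, 86, 66, 84, 126, 125, 123, 123, 122]
[144, 143, 145, 138, 80, 96, 96, 82, 61, 127, 149, 144, 144, 145, 144, 145]
[0.17800000309944153, 0.17900000512599945, 0.18000000715255737, 0.17900000512599945, 0.12200000137090683, 0.12200000137090683, 0.12099999934434891, 0.12200000137090683, 0.12099999934434891, 0.12099999934434891, 0.17900000512599945, 0.17800000309944153, 0.17900000512599945, 0.17900000512599945, 0.18000000715255737]
[0.1770000010728836, 0.17900000512599945, 0.17800000309944153, 0.17900000512599945, 0.12099999934434891, 0.12200000137090683, 0.12099999934434891, 0.12099999934434891, 0.12099999934434891, 0.17800000309944153, 0.17800000309944153, 0.17900000512599945, 0.17900000512599945, 0.17900000512599945, 0.17800000309944153, 0.17800000309944153]
17.425
```

View pics/w12c.png

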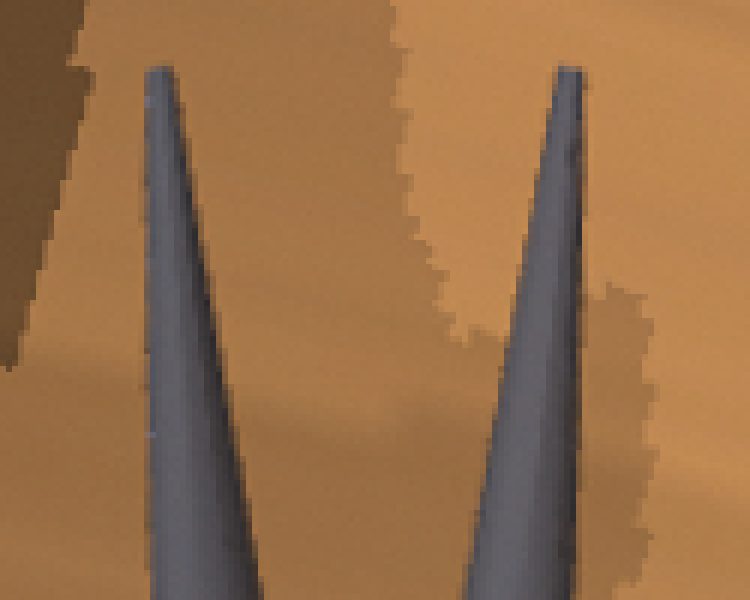

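Dividers gripped and lifted: points at (287,32) and (355,32), gap about 29.4 mm. Carry to the board.

```bash
python3 -c "
from h import *
rows([.535,-.025,.08],-26.3,9)"
```

```text
[[0.043, -0.003, 0.002], 0.051]
[[0.042, -0.003, 0.005], 0.051]
[[0.042, -0.003, 0.007], 0.051]
[[0.042, -0.003, 0.009], 0.051]
[[0.041, -0.003, 0.011], 0.051]
[[0.041, -0.003, 0.013], 0.051]
[[0.04, -0.003, 0.015], 0.051]
[[0.039, -0.003, 0.017], 0.051]
[[0.038, -0.003, 0.019], 0.051]
```

```bash
python3 -m jog '[[[0.043,-0.003,0.002],0.051,0.33],[[0.042,-0.003,0.005],0.051,0.33],[[0.042,-0.003,0.007],0.051,0.33],[[0.042,-0.003,0.009],0.051,0.33],[[0.041,-0.003,0.011],0.051,0.33]]'
python3 -m jog '[[[0.041,-0.003,0.013],0.051,0.33],[[0.04,-0.003,0.015],0.051,0.33],[[0.039,-0.003,0.017],0.051,0.33],[[0.038,-0.003,0.015],0.051,0.33],[[0,0,0],0,0.33]]'
python3 - <<'E'
from h import *
plan([.5397,-.0252,.0634],-100.8);im,d=save('wrist','w13.png')
for n in ['tip_a','mark_a']: print(n,[(np.round(q['position'],4),round(q['confidence'],2)) for q in eyes.place_of('wrist',n)])
E
```

```text
time: 18.05
eef_pos: [0.4812, 0.1323, 0.0702]
ee_rot: [-1.238, 1.231, -1.176]
wrist_force: [-0.1, 1.1, -0.4]
gripper_width: 0.333
time: 18.68
eef_pos: [0.5325, -0.0373, 0.0775]
ee_rot: [-1.135, 1.389, -1.334]
wrist_force: [0.0, -0.2, -1.9]
gripper_width: 0.332
t 18.68 tcp [ 0.5325 -0.0373  0.0775] jaw -101.56 zdir -11.56 q [-0.16  0.55  1.79  0.    0.85  1.61] w 0.332 F [ 0.  -0.2 -1.9]
shift [-0.0133  0.0138  0.0052]
heading turn deg 0.76 -> tool y turn rad -0.0132
tip_a [(array([ 0.6371, -0.0442,  0.0814]), 0.86), (array([ 0.6308, -0.0791,  0.0813]), 0.75), (array([ 0.639 , -0.0612,  0.0209]), 0.61)]
mark_a [(array([ 0.6388, -0.0606,  0.0235]), 0.96), (array([ 0.4081, -0.175 ,  0.0084]), 0.96), (array([ 0.2368, -0.3547,  0.0068]), 0.86), (array([ 0.6402, -0.0315,  0.0239]), 0.73), (array([ 0.2682, -0.3451,  0.0042]), 0.69), (array([ 0.3926, -0.1665,  0.008 ]), 0.67)]
```

View pics/w13.png

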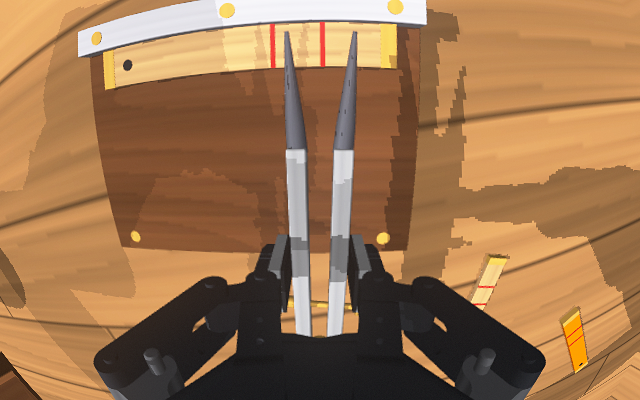

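```bash
cat >> h.py <<'E'
def check(fn,tipuv,markuv):
    "tips (2 px) with depth, mark line px points lists [(u,v)...] x2 at z=.026"
    im,d=save('wrist',fn); c=eyes.calibration('wrist'); s,p,M=tool()
    T=[]
    for u,v in tipuv:
        u0,v0=int(round(u)),int(round(v))+3; b=d[v0-2:v0+3,u0-2:u0+3]; b=b[b>0]; q=np.percentile(b,20)
        zt=px2w('wrist',u,v+3,d=q,cal=c)[2]-.0005; T.append(px2w('wrist',u,v,z=zt,cal=c))
    T=np.array(T); Mk=[np.mean([px2w('wrist',u,v,z=.026,cal=c) for u,v in l],0) for l in markuv]; Mk=np.array(Mk)
    print('tips',T.round(4).tolist(),'gap',np.linalg.norm(T[0]-T[1]).round(4)); print('marks',Mk.round(4).tolist(),'gap',np.linalg.norm(Mk[0]-Mk[1]).round(4))
    ys=(Mk[0]-Mk[1])/np.linalg.norm(Mk[0]-Mk[1]); xs=np.cross(ys,[0,0,1]); print('stick heading',np.degrees(np.arctan2(ys[1],ys[0])).round(2))
    for t,m in zip(T,Mk): e=t-m; print('along',(e@ys).round(4),'across',(e@xs).round(4),'up',e[2].round(4))
    D=Mk.mean(0)-T.mean(0); print('need tool shift',(M.T@np.array([D[0],D[1],0])).round(4),'+ vertical', D[2])
    return im,d
E
python3 - <<'E'
from h import *
plan([.5397,-.0252,.0634],-100.8)
im,d=check('w14.png',[(286.7,31.5),(355.3,31.5)],[[(272.5,25),(272.5,66)],[(322.5,24),(322.5,65)]])
cv2.imwrite('pics/w14c.png',cv2.resize(im[10:90,250:380,::-1],None,fx=6,fy=6,interpolation=cv2.INTER_NEAREST))
E
```

```text
t 18.82 tcp [ 0.5316 -0.0345  0.0773] jaw -101.33 zdir -11.33 q [-0.15  0.55  1.79  0.    0.85  1.61] w 0.33 F [ 0.  -0.2 -3.2]
shift [-0.0108  0.0136  0.0067]
heading turn deg 0.53 -> tool y turn rad -0.0093
tips [[0.638, -0.0425, 0.0791], [0.6323, -0.0715, 0.0793]] gap 0.0296
marks [[0.6413, -0.0289, 0.026], [0.6354, -0.0584, 0.026]] gap 0.0301
stick heading 78.66
along -0.014 across -0.0005 up 0.0531
along -0.0135 across -0.0005 up 0.0533
need tool shift [-0.0137 -0.      0.0005] + vertical -0.05321175763838221
```

View pics/w14c.png

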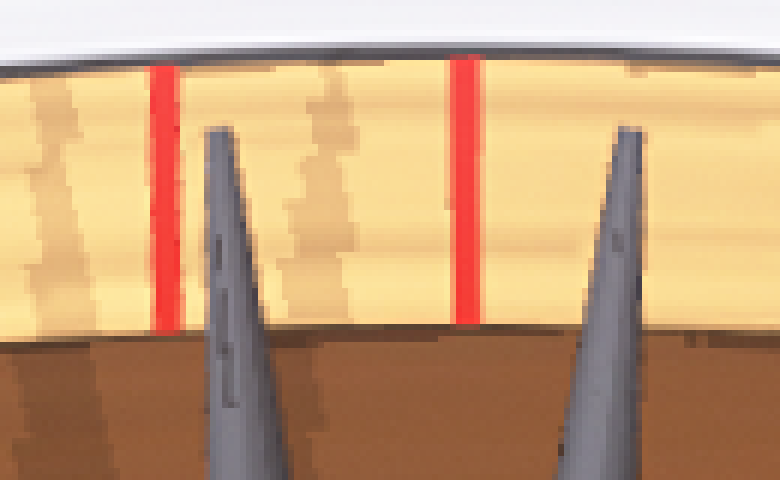

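```bash
python3 - <<'E'
from h import *
plan([.5397,-.0252,.0634],-100.8)
check('w15.png',[(286.7,31.5),(355.3,31.5)],[[(277.5,22),(277.5,64)],[(327.8,20),(327.8,63)]])
E
```

```text
t 18.88 tcp [ 0.5316 -0.0342  0.0774] jaw -101.29 zdir -11.29 q [-0.15  0.55  1.79  0.    0.85  1.61] w 0.332 F [-0.3  0.4 -0.9]
shift [-0.0105  0.0137  0.0067]
heading turn deg 0.49 -> tool y turn rad -0.0086
tips [[0.6382, -0.0423, 0.0788], [0.6323, -0.0713, 0.0796]] gap 0.0296
marks [[0.6422, -0.032, 0.026], [0.6367, -0.0617, 0.026]] gap 0.0302
stick heading 79.57
along -0.0109 across -0.0021 up 0.0528
along -0.0103 across -0.0026 up 0.0536
need tool shift [-0.0106 -0.0001  0.0022] + vertical -0.053183821448537075
```

```bash
python3 -m jog '[[[-0.0105,0.0,0.003],-0.005,0.33],[[0,0.015,0],0,0.33],[[0,0.015,0],0,0.33],[[0,0,0],0,0.33],[[0,0,0],0,0.33]]'
python3 - <<'E'
from h import *
plan([.5397,-.0252,.0634],-100.8)
im,d=save('wrist','w16.png')
cv2.imwrite('pics/w16c.png',cv2.resize(im[10:90,250:380,::-1],None,fx=6,fy=6,interpolation=cv2.INTER_NEAREST))
E
```

```text
time: 19.55
eef_pos: [0.5349, -0.0215, 0.0444]
ee_rot: [-1.144, 1.382, -1.323]
wrist_force: [-0.1, -0.3, -0.6]
gripper_width: 0.334
t 19.55 tcp [ 0.5349 -0.0215  0.0444] jaw -100.79 zdir -10.79 q [-0.13  0.61  1.79  0.    0.79  1.63] w 0.334 F [-0.1 -0.3 -0.6]
shift [ 0.0027 -0.0192  0.0045]
heading turn deg -0.01 -> tool y turn rad 0.0002
```

View pics/w16c.png

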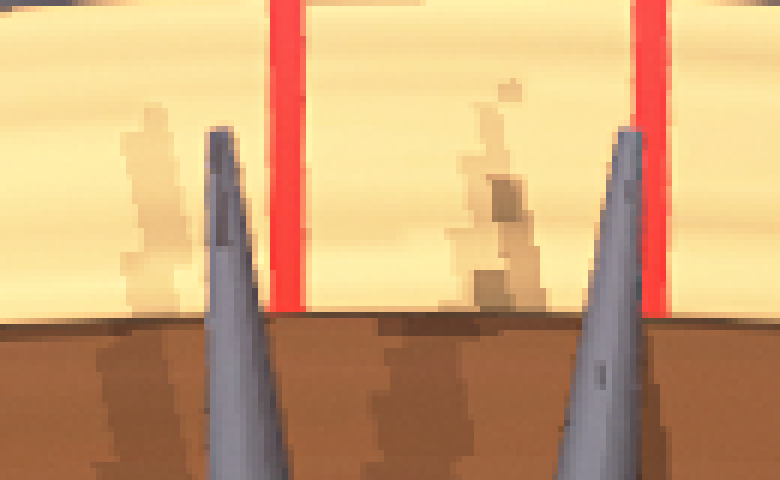

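```bash
python3 - <<'E'
from h import *
check('w17.png',[(286.6,31.5),(354.9,31.5)],[[(297.8,11),(297.8,62)],[(358.2,10),(359,62)]])
print(tool()[1])
E
```

```text
tips [[0.6415, -0.0288, 0.0461], [0.6359, -0.0577, 0.0469]] gap 0.0294
marks [[0.6415, -0.0324, 0.026], [0.6365, -0.0621, 0.026]] gap 0.0302
stick heading 80.3
along 0.0035 across -0.0007 up 0.0201
along 0.0043 across -0.0013 up 0.0209
need tool shift [ 0.0039 -0.      0.0011] + vertical -0.02050588317387668
[ 0.53498652 -0.02156928  0.04463564]
```

```bash
python3 -m jog '[[[0.004,0.006,0.001],0,0.333],[[0,0.004,0],0,0.333],[[0,0,0],0,0.333],[[0,0,0],0,0.333]]'
python3 - <<'E'
from h import *
plan([.5397,-.0252,.0634],-100.8)
im,d=save('wrist','w18.png')
cv2.imwrite('pics/w18c.png',cv2.resize(im[10:90,250:380,::-1],None,fx=6,fy=6,interpolation=cv2.INTER_NEAREST))
E
```

```text
time: 20.15
eef_pos: [0.5351, -0.0263, 0.0344]
ee_rot: [-1.142, 1.381, -1.324]
wrist_force: [-0.3, 0.2, -1.2]
gripper_width: 0.337
t 20.15 tcp [ 0.5351 -0.0263  0.0344] jaw -100.83 zdir -10.83 q [-0.14  0.63  1.79  0.    0.77  1.62] w 0.337 F [-0.3  0.2 -1.2]
shift [-0.0019 -0.0292  0.0031]
heading turn deg 0.03 -> tool y turn rad -0.0005
```

View pics/w18c.png

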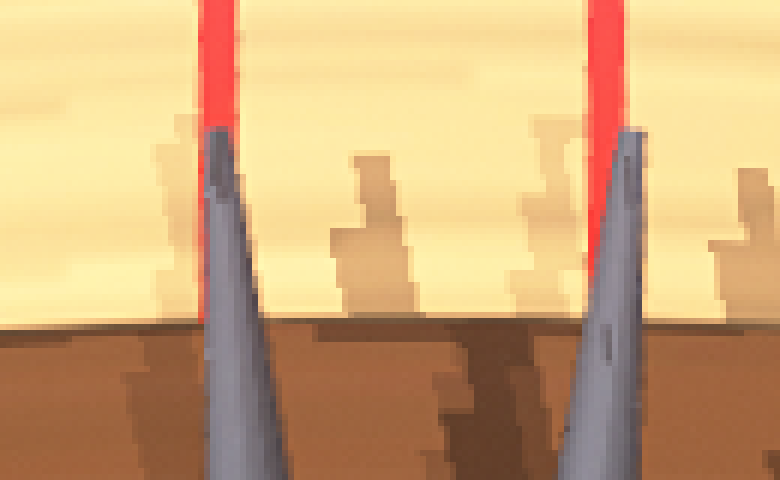

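```bash
python3 - <<'E'
from h import *
check('w19.png',[(286.7,31.5),(355.3,31.5)],[[(286.5,11),(286.0,31)],[(350.8,10),(350.8,30)]])
print(tool()[1])
E
```

```text
tips [[0.6416, -0.0336, 0.036], [0.636, -0.0626, 0.0366]] gap 0.0296
marks [[0.6486, -0.0336, 0.026], [0.6435, -0.0631, 0.026]] gap 0.0299
stick heading 80.12
along -0.0011 across -0.0069 up 0.01
along -0.0008 across -0.0074 up 0.0106
need tool shift [-0.0011 -0.0003  0.0071] + vertical -0.010286997389139366
[ 0.53512014 -0.0262114   0.03446974]
```

```bash
python3 - <<'E'
from h import *
im,d=save('scene','s3.png'); cv2.imwrite('pics/s3c.png',cv2.resize(im[160:290,230:400,::-1],None,fx=4.5,fy=4.5,interpolation=cv2.INTER_CUBIC))
for n in ['tip_a','mark_a','crown','tin','square']: print(n,[(np.round(q['position'],4),round(q['confidence'],2)) for q in eyes.place_of('scene',n)][:4])
im,d=save('top','t3.png'); cv2.imwrite('pics/t3c.png',cv2.resize(im[120:220,260:380,::-1],None,fx=6,fy=6,interpolation=cv2.INTER_CUBIC))
for n in ['tip_a','mark_a','stick','crown','tin','square']: print(n,[(np.round(q['position'],4),round(q['confidence'],2)) for q in eyes.place_of('top',n)][:4])
plan([.5351,-.0262,.0345],-100.8)
E
```

```text
tip_a [(array([ 0.6433, -0.0296,  0.0341]), 0.55), (array([ 0.6347, -0.0645,  0.035 ]), 0.39)]
mark_a [(array([ 0.268 , -0.344 ,  0.0141]), 0.79), (array([ 0.2386, -0.3525,  0.0085]), 0.67), (array([ 0.6385, -0.0345,  0.0251]), 0.63), (array([ 0.6368, -0.0625,  0.0282]), 0.63)]
crown [(array([0.5276, 0.5478, 0.0018]), 0.68)]
tin [(array([ 7.675e-01, -6.830e-02,  3.000e-04]), 0.65), (array([ 0.6381, -0.0627,  0.026 ]), 0.32)]
square [(array([ 0.5222, -0.5679, -0.0037]), 0.73)]
tip_a []
mark_a [(array([ 0.6468, -0.0354,  0.0271]), 0.87), (array([ 0.2715, -0.3387,  0.0096]), 0.8), (array([ 0.2429, -0.3558,  0.0079]), 0.69), (array([ 0.4165, -0.1757,  0.0045]), 0.65)]
stick [(array([ 0.6439, -0.0032,  0.0179]), 0.75), (array([ 0.2195, -0.3651,  0.0011]), 0.71), (array([ 0.3719, -0.1595, -0.0014]), 0.53), (array([ 0.6393, -0.0581,  0.0251]), 0.35)]
crown [(array([5.277e-01, 5.533e-01, 4.000e-04]), 0.56)]
tin [(array([ 0.7685, -0.0681, -0.0047]), 0.65)]
square [(array([ 0.5213, -0.5676, -0.0008]), 0.78)]
t 20.9 tcp [ 0.5351 -0.0262  0.0344] jaw -100.82 zdir -10.82 q [-0.14  0.63  1.79  0.    0.77  1.62] w 0.332 F [-0.9 -0.2 -1.9]
shift [-0.     -0.0001 -0.    ]
heading turn deg 0.02 -> tool y turn rad -0.0004
```

View pics/s3c.png

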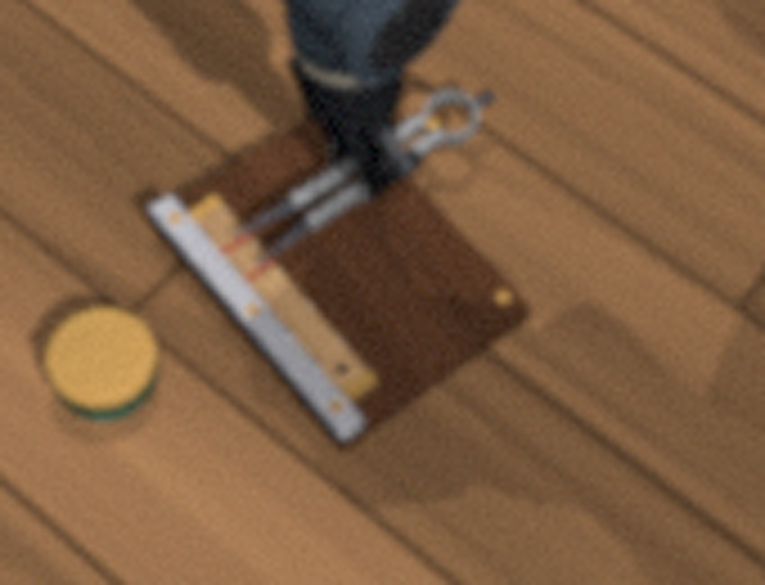

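View pics/t3c.png

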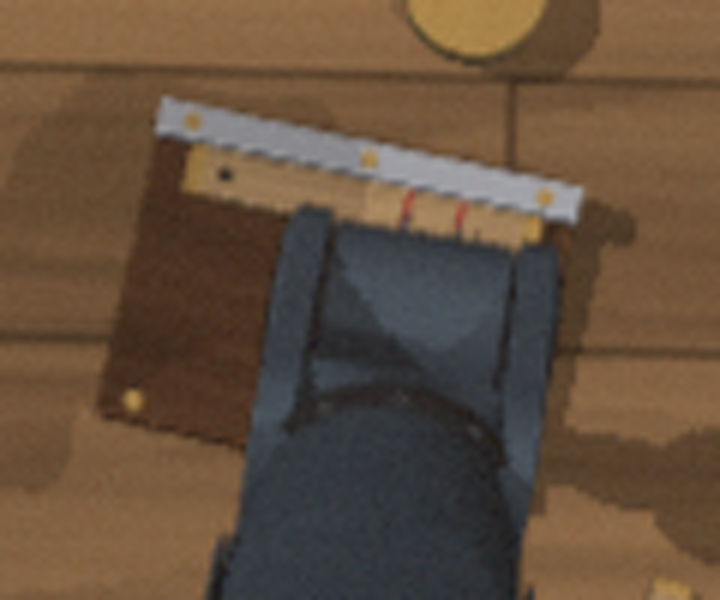

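View pics/w19.png

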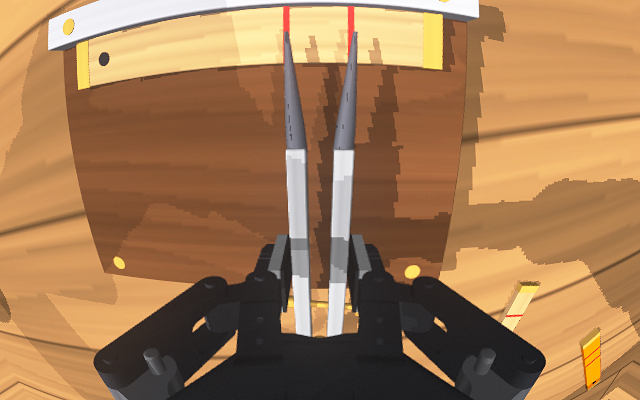

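```bash
python3 -c "
from h import *
print(robot.close_job()); print(readout.read_state()['time'])"
```

```text
the job is handed in; nothing more can be done
None
the job is handed in; nothing more can be done
```

I laid the large pale stick on the board, pushed it against the fence with both open fingers, and let go. I then picked up the dividers and squeezed them. I handed the job in with them held over the two red lines, at about 21 s of the 61 s allowed. The hand-in gives no verdict.

**Last checks:**
- **Stick:** the silhouette angle was 79.4° against the fence's 79.2–79.3°. The offset read about 54 mm by camera where flush is 56 mm, which is within the 2 mm calibration error. The push ended in a firm stop at about 20 N.
- **Points:** 29.6 mm apart, where the red lines measured 29.9–30.2 mm in the same view. They are about 1 mm off the lines along the stick, about 10 mm above it, and roughly mid-width.
- **Steadiness:** the hold did not move over the last 0.7 s.
- **Bystanders:** the hat block, tin and square showed no movement beyond the measuring error.

**Disagreements:**
- The scene-camera network put the points about 35 mm apart, and the top camera did not report the points at all. I trusted the closer wrist view, since the network is only good to about 4 mm per point.
- The push left the tool tilted about 1.9°. I left it, because the depth readings showed the two points level to under 1 mm.

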